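# Restock four hex spacers into their length-gauge trays

## Robot

A 6-joint arm with a two-finger parallel gripper is mounted at the origin on the work surface. World frame = base frame: x ahead of the robot, y to its left, z up, the work surface at z = 0. Lengths are in m, angles in rad, forces in N, time in s.
With the tool pointing down it reaches from about 0.35 to 0.975 m from the base axis. Payload 4.9 kg.
Tool frame: the origin (TCP) lies midway between the tips of the shut fingers; the grasp point (between the pads) lies manip.tcp_to_grasp behind it (manip.tcp_to_grasp is the distance from the TCP to the grasp point, in m); z points along the fingers, y is the line along which they close (so a half turn about z gives the same grasp; the last joint's range is limited). The gripper opens to 85 mm and grips with 20 to 120 N. Pads are 22 mm wide; open, the fingers measure 114 mm over their backs; the gripper's body (76 mm by 85 mm) begins 54 mm behind the grasp point. The pads swing forward as they close: fully open they stand 13 mm farther back than shut.
Start: joints at [1.014, 0.053, 1.613, -0, 1.476, -0.119], TCP at [0.265, 0.566, 0.231] pointing down, gripper open.
Joint ranges: [-3.01, 3.01], [-1.01, 2.22], [0.06, 2.58], [-1.02, 4.17], [0.09, 2.62], [-3.14, 3.14]. Speed limits (rad/s): [2.57, 2.57, 3.14, 3.14, 3.14, 3.14].

## Interface

Orientations are given as a unit quaternion [w, x, y, z].
In Python, from plant import manip, grab_frame, calibration, job_done gives the robot as it stands.
- The arm moves only by the tool send_rows, never from a script. Its argument "rows" is a list of rows, each an object of numbers: "x", "y", "z": the shift along the tool's x, y, z normalised to -1 to 1, where 1 is 15 cm; "wx", "wy", "wz": the turn, a rotation vector about the tool's x, y, z normalised to -1 to 1, where 1 is pi/4 rad; "hand": the opening, from -1 (shut) to 1 (fully open). In form: [{"x": .., "y": .., "z": .., "wx": .., "wy": .., "wz": .., "hand": ..}, ...]. A call has exactly 10 rows; each row shifts and turns the commanded pose from where the row before left it, along the tool's axes as they then stand; what a row does not reach is not made up. A row lasts 1/12 s, in which the tool goes at most 41.7 mm and 7.16 degrees, less where a joint would pass 70% of its speed; a pose out of reach is approached as far as the arm can. A call with a number of a shift or a turn outside -1 to 1 is refused whole. A call with a gripper value outside its range is refused whole. The fingers move at their own pace and stop on an object; the grip force is fixed at half the most. Time passes only in rows, so rows that do not move let the fingers close, or fill a call up. It gives the time, the measured TCP pose, the force, the opening and the grip force at its end, in the units of the state.
- manip.state(): the state, without advancing time (a new reading comes with each control period).
- grab_frame(name): name is "side" or "top"; returns the picture (400x640x3 uint8, blue, green, red); there is no depth.
- calibration(name): a dict with "camera_matrix" (3x3 intrinsics, pixels), "k1" (the pictures are not rectified: a ray, as slopes to the right and down, at radius r is drawn at 1 + k1 r^2 times it, then the intrinsics apply), "R" (3x3) and "t" (3): a world point X has camera coordinates R X + t. Camera axes: x right, y down, z forward; pixel columns grow to the right and rows downward; lengths in m; the calibration is good to about 2 mm. A picture is of the moment at which its call begins. calibration takes no time and is no camera call.
- job_done(): hands the job in; it is judged then, once.
The state is a dict: "time": time; "joint_pos": joint angles; "joint_vel": joint speeds; "joint_efforts": joint torques, N m; "tool_pos": TCP position; "tool_rot": TCP orientation; "contact_force": force on the tool from outside, world axes, zero at the start; "ft_torque": the same for the moment, N m; "gripper_width": opening from 0.0 (shut) to 1.0 (fully open); "grasp_force": force on a finger pad.
Only numpy, scipy, OpenCV 4.12 (cv2) and the standard library are available. Lean on these libraries where they do the work, as an engineer would, in place of code of your own. Each camera call takes 0.05 s, during which the arm holds its last target. There are 200 camera calls.

## Task

Put the four loose silver hex spacers back into stock by length: lay each one flat in the black slot of the yellow tray that is cut for its length, the shortest in the shortest slot and so on up to the longest, each lying fully down on the slot floor. Do not knock over the small oil bottle that stands among them.

Things in the scene. Friction and masses are not known exactly. Their poses are not given: they have to be found in the camera images.
- spacer40: Loose silver hexagonal metal spacer, 40 mm long overall, 22 mm across flats (25.4 mm across corners), lying on a flat, so 22 mm high; the last 10 mm at its +x end is a dark 14 mm threaded stud, included in the 40 mm. Origin at its middle (mid-length, on the axis, 11 mm above what it lies on); own x along its length. About 74 g.
- spacer60: Loose silver hexagonal metal spacer, 60 mm long overall, 22 mm across flats (25.4 mm across corners), lying on a flat, so 22 mm high; the last 10 mm at its +x end is a dark 14 mm threaded stud, included in the 60 mm. Origin at its middle (mid-length, on the axis, 11 mm above what it lies on); own x along its length. About 96 g.
- spacer80: Loose silver hexagonal metal spacer, 80 mm long overall, 22 mm across flats (25.4 mm across corners), lying on a flat, so 22 mm high; the last 10 mm at its +x end is a dark 14 mm threaded stud, included in the 80 mm. Origin at its middle (mid-length, on the axis, 11 mm above what it lies on); own x along its length. About 118 g.
- spacer100: Loose silver hexagonal metal spacer, 100 mm long overall, 22 mm across flats (25.4 mm across corners), lying on a flat, so 22 mm high; the last 10 mm at its +x end is a dark 14 mm threaded stud, included in the 100 mm. Origin at its middle (mid-length, on the axis, 11 mm above what it lies on); own x along its length. About 140 g.
- tray40: Fixed yellow tray for the 40 mm spacer, 140 x 60 mm outside like all four, 10 mm high, with a black-floored slot 56 mm long (along its own x) and 36 mm wide in its middle. Slot floor 4 mm above the table, rim 10 mm above it. Origin on the table under the middle of the slot, z up.
- tray60: Fixed yellow tray for the 60 mm spacer, 140 x 60 mm outside like all four, 10 mm high, with a black-floored slot 76 mm long (along its own x) and 36 mm wide in its middle. Slot floor 4 mm above the table, rim 10 mm above it. Origin on the table under the middle of the slot, z up.
- tray80: Fixed yellow tray for the 80 mm spacer, 140 x 60 mm outside like all four, 10 mm high, with a black-floored slot 96 mm long (along its own x) and 36 mm wide in its middle. Slot floor 4 mm above the table, rim 10 mm above it. Origin on the table under the middle of the slot, z up.
- tray100: Fixed yellow tray for the 100 mm spacer, 140 x 60 mm outside like all four, 10 mm high, with a black-floored slot 116 mm long (along its own x) and 36 mm wide in its middle. Slot floor 4 mm above the table, rim 10 mm above it. Origin on the table under the middle of the slot, z up.
- oiler: Small loose white oil bottle with a red cap standing among the trays, 32 mm diameter, 70 mm high; origin at the centre of its underside, z up. It stays standing.
Not all that is in view belongs to the job. Leave any pink look-alike of the tray40 alone.

How it is judged:
By the outcome, as a careful person would: the job done as asked, in the order asked, and still so for the second after the job is handed in, with the robot touching nothing.
It also fails if it takes over 120 s, if anything falls off the work surface, if the arm or the gripper's body presses on something with over 40 N, if the wrist force passes 120 N, or if a joint passes its speed limit or range.

## Working session

There is one attempt and no reset: what is moved stays moved. The work goes in short steps, Python scripts to look and compute and a tool call to move; the robot and the scene stay as the last step left them, time stands still between calls to the robot, and variables do not carry over. Pictures are saved under pics/ and viewed, at most 14 in all, crops included, and the job is handed in when it is done.

Besides the shell and the picture viewer there is one more tool, called after "Request:" as name(argument=value, ...), one argument or row to a line, values as JSON. send_rows: Moves the arm, as the interface text tells. Scaled input: -1 to 1 covers 15 cm each way for a shift and pi/4 rad each way for a turn. Its arguments: {"type":"object","properties":{"rows":{"type":"array","items":{"type":"object","properties":{"x":{"type":"number","minimum":-1,"maximum":1},"y":{"type":"number","minimum":-1,"maximum":1},"z":{"type":"number","minimum":-1,"maximum":1},"wx":{"type":"number","minimum":-1,"maximum":1},"wy":{"type":"number","minimum":-1,"maximum":1},"wz":{"type":"number","minimum":-1,"maximum":1},"hand":{"type":"number"}}}}},"required":["rows"]}

```bash
ls; mkdir -p pics
python3 - <<'E'
from plant import manip, grab_frame, calibration
import cv2
for n in("top","side"):
    cv2.imwrite(f"pics/{n}0.png",grab_frame(n)); c=calibration(n); print(n,c)
print(manip.state(), manip.tcp_to_grasp)
E
```

```text
pics
top {'camera_matrix': array([[459.40850154,   0.        , 315.73729364],
       [  0.        , 459.40850154, 195.75978437],
       [  0.        ,   0.        ,   1.        ]]), 'k1': -0.044541808681806266, 'R': array([[ 0.02631304, -0.99959931, -0.01043307],
       [-0.98326702, -0.02399833, -0.18058255],
       [ 0.18025981,  0.01501017, -0.9835045 ]]), 't': array([0.02083784, 0.48161466, 1.10567446])}
side {'camera_matrix': array([[412.10087227,   0.        , 316.91486243],
       [  0.        , 412.10087227, 197.50664216],
       [  0.        ,   0.        ,   1.        ]]), 'k1': -0.054514052491148, 'R': array([[-0.99062324, -0.13597262,  0.01330577],
       [-0.08272765,  0.51948581, -0.85046495],
       [ 0.10872779, -0.8435911 , -0.52586341]]), 't': array([0.44120673, 0.06583948, 1.06459205])}
{'time': 0.1, 'joint_pos': array([ 1.01399653e+00,  5.33098107e-02,  1.61417778e+00,  2.90848024e-05,
        1.47600432e+00, -1.19020178e-01]), 'joint_vel': array([ 0.00010601, -0.0016103 ,  0.00068128,  0.00099368, -0.00018672,
       -0.00016496]), 'joint_efforts': array([ 1.67786739e-04, -3.94903135e+01, -3.71363461e+01, -1.39965464e-04,
        3.94084389e-03, -2.18714229e-05]), 'tool_pos': array([0.26465471, 0.56556797, 0.2301616 ]), 'tool_rot': array([-3.28474417e-04,  2.17147317e-01,  9.76138382e-01, -8.91128204e-04]), 'contact_force': array([-0.94460665, -0.57237164,  0.12775157]), 'ft_torque': array([-0.0258932 , -0.00681261, -0.00478932]), 'grasp_force': 0.0, 'gripper_width': 0.9976234195777427} 0.0187
```

View pics/top0.png

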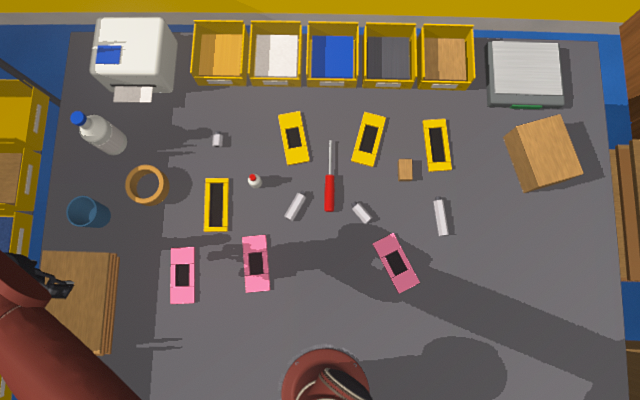

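View pics/side0.png

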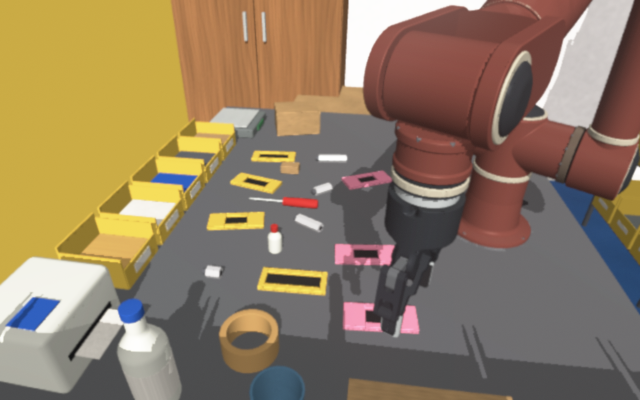

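Top view: yellow trays are at (293,138), (368,139), (437,145) and (216,204). Silver spacers are at (217,140), (295,206), (362,212) and (441,217), and the oiler is at (254,181). The pink trays at (182,275), (256,263) and (396,263) are decoys. The side view shows all of the same items, with the gripper covering only pink ones.

```bash
cat > h.py <<'E'
import cv2, numpy as np
from plant import manip, grab_frame, calibration
def undist(n,p):
    c=calibration(n);K=c['camera_matrix'];p=np.atleast_2d(p).astype(float)
    d=(p-K[:2,2])/[K[0,0],K[1,1]];u=d.copy()
    for _ in range(8): u=d/(1+c['k1']*(u**2).sum(1,keepdims=True))
    return u
def ray(n,p):
    c=calibration(n);u=undist(n,p);v=np.c_[u,np.ones(len(u))]@c['R'];return -c['R'].T@c['t'],v
def plane(n,p,z):
    o,v=ray(n,p);return o+v*((z-o[2])/v[:,2])[:,None]
def proj(n,X):
    c=calibration(n);K=c['camera_matrix'];q=np.atleast_2d(X)@c['R'].T+c['t'];u=q[:,:2]/q[:,2:]
    return u*(1+c['k1']*(u**2).sum(1,keepdims=True))*[K[0,0],K[1,1]]+K[:2,2]
def tri(pt,ps):
    o1,v1=ray('top',pt);o2,v2=ray('side',ps);v1=v1[0];v2=v2[0]
    s=np.linalg.lstsq(np.c_[v1,-v2],o2-o1,rcond=None)[0]
    a=o1+s[0]*v1;b=o2+s[1]*v2;return (a+b)/2,np.linalg.norm(a-b)
def masks(im):
    h=cv2.cvtColor(im,cv2.COLOR_BGR2HSV);y=cv2.inRange(h,(20,120,90),(35,255,255));s=cv2.inRange(h,(0,0,140),(180,60,255));return y,s
def rect(m):
    """min-area rectangle of a mask blob in the ground coords is done by caller"""
    return max(cv2.findContours(m,cv2.RETR_EXTERNAL,cv2.CHAIN_APPROX_NONE)[0],key=cv2.contourArea)
E
python3 - <<'E'
from h import *
im=cv2.imread('pics/top0.png');sd=cv2.imread('pics/side0.png')
print('cam',-calibration('top')['R'].T@calibration('top')['t'])
def R(n,c,z):
    P=plane(n,c.reshape(-1,2),z)[:,:2]
    (cx,cy),(w,h),a=cv2.minAreaRect((P*1000).astype(np.float32))
    if w<h: w,h=h,w;a+=90
    return round(cx,1),round(cy,1),round(w,1),round(h,1),round((a+90)%180-90,1)
y,s=masks(im);ys,ss=masks(sd)
def comps(m,lo,hi):
    n,l,st,c=cv2.connectedComponentsWithStats(m);return [(i,c[i],(l==i).astype(np.uint8)) for i in range(1,n) if lo<st[i,4]<hi]
print('side yellow');
for i,c,m in comps(ys,200,3000): print(c.round(1),m.sum())
print('side silver')
for i,c,m in comps(ss,40,1500): print(c.round(1),m.sum())
for i,c,m in comps(y,300,3000):
    if not(100<c[1]<240 and 190<c[0]<460): continue
    cn=rect(m);f=cv2.drawContours(np.zeros_like(m),[cn],-1,1,-1)
    hole=cv2.morphologyEx(f&(1-m),cv2.MORPH_OPEN,np.ones((3,3),np.uint8))
    print('tray',c.round(1),R('top',cn,.01),'hole',R('top',rect(hole),.007))
for i,c,m in comps(s,40,1500):
    if 100<c[1]<240 and 190<c[0]<460: print('spacer',c.round(1),m.sum(),R('top',rect(m),.011))
a=cv2.resize(im[115:245,190:460],None,fx=2.96,fy=2.96,interpolation=cv2.INTER_CUBIC);cv2.imwrite('pics/c1.png',a)
b=cv2.resize(sd[140:310,190:370],None,fx=3.5,fy=3.5,interpolation=cv2.INTER_CUBIC);cv2.imwrite('pics/c2.png',b)
E
```

```text
cam [0.27369883 0.01579108 1.17462441]
side yellow
[273.3 156.1] 420
[256.2 182.6] 563
[623.8 215.3] 1679
[235.7 220.7] 851
[292.7 281.1] 1151
side silver
[244.7  26. ] 105
[263.6  26.1] 101
[506.7  93.1] 609
[236.4 116.6] 696
[615.8 139.8] 253
[332.6 157.6] 238
[213.8 164.6] 48
[502.6 177.2] 264
[636.1 173.7] 87
[431.1 188.6] 628
[195.1 189.1] 68
[322.9 187.7] 159
[429.3 201.8] 390
[265.5 199.3] 115
[147.7 208.9] 735
[171.7 219.7] 100
[308.2 221.8] 280
[274.3 242.4] 293
[143.  257.1] 118
[212.2 271.3] 185
[398.1 326.7] 100
tray [293.4 137.9] (642.5, 97.3, 142.4, 61.6, 12.6) hole (643.7, 97.4, 52.4, 32.8, 11.8)
tray [368.1 139. ] (644.2, -100.9, 142.8, 61.4, -13.9) hole (645.1, -101.2, 72.4, 32.6, -13.3)
tray [436.6 144.9] (632.7, -280.9, 142.4, 63.4, 5.6) hole (633.5, -281.7, 92.7, 32.5, 5.7)
tray [215.9 204.6] (458.7, 291.0, 138.7, 62.9, 1.6) hole (458.9, 291.5, 113.1, 32.9, 2.3)
spacer [216.2 139.4] 96 (632.0, 300.2, 30.3, 24.0, 1.2)
spacer [329.6 155.7] 72 (592.6, -1.0, 89.3, 5.3, 1.2)
spacer [254. 181.] 81 (524.4, 195.6, 31.3, 27.4, -64.7)
spacer [294.4 206.1] 260 (458.8, 87.1, 71.2, 24.9, -27.8)
spacer [440.1 217.4] 334 (439.2, -285.4, 90.9, 24.0, 8.0)
spacer [361.  213.2] 180 (444.7, -83.3, 51.6, 23.0, 41.3)
```

View pics/c1.png

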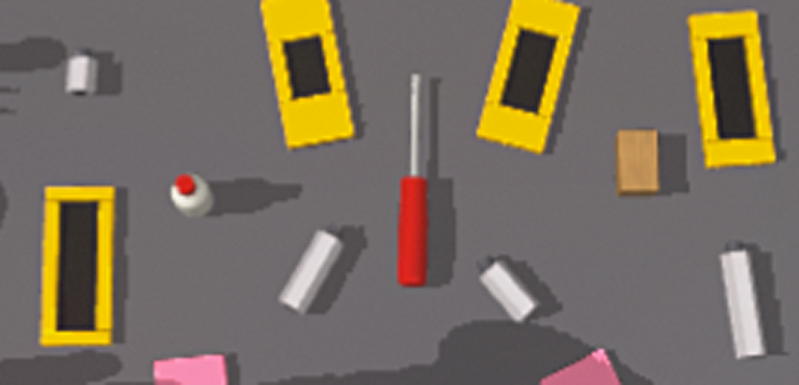

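View pics/c2.png

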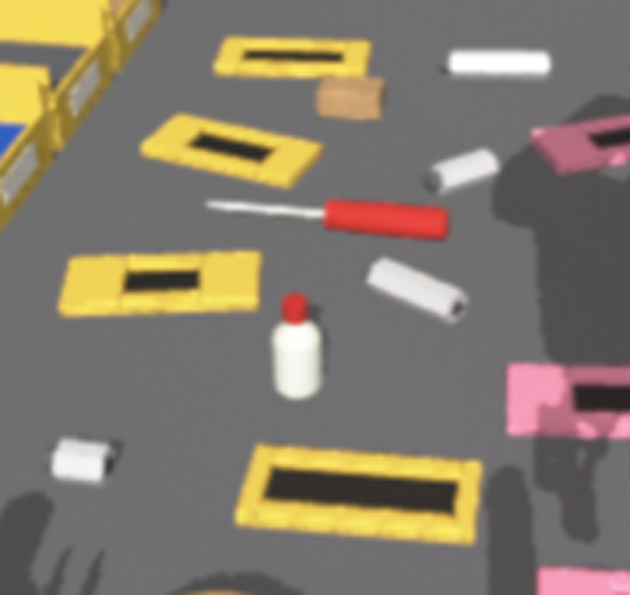

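Run:
```python
from h import *
im=cv2.imread('pics/top0.png');sd=cv2.imread('pics/side0.png')
y,s=masks(im);ys,ss=masks(sd)
def blob(m,p):
    n,l,st,c=cv2.connectedComponentsWithStats(m);i=1+np.argmin(np.linalg.norm(c[1:]-p,axis=1));return (l==i).astype(np.uint8)
def quadc(m): # intersection of the diagonals of the tray's 4 rim corners
    q=cv2.approxPolyN(rect(m),4,ensure_convex=True).reshape(4,2).astype(float)
    a,b=q[2]-q[0],q[3]-q[1];t=np.linalg.solve(np.c_[a,-b],q[1]-q[0]);return q[0]+t[0]*a
def mom(m):
    M=cv2.moments(m,True);return M['m10']/M['m00'],M['m01']/M['m00']
for k,a,b in((40,(293,138),(236,221)),(60,(368,139),(256,183)),(80,(437,145),(273,156)),(100,(216,204),(293,281))):
    X,e=tri(quadc(blob(y,a)),quadc(blob(ys,b)));print('tray',k,(X*1000).round(1),'gap',round(e*1e3,1))
for k,a,b in((40,(216,139),(212,271)),(60,(361,213),(323,188)),(80,(294,206),(308,222)),(100,(440,217),(333,158))):
    mt=blob(s,a);X,e=tri(mom(mt),mom(blob(ss,b)))
    P=plane('top',np.argwhere(mt)[:,::-1],.018)[:,:2];w,v=np.linalg.eigh(np.cov(P.T));d=v[:,1]
    print('sp',k,(X*1000).round(1),'gap',round(e*1e3,1),'pca',round(np.degrees(np.arctan2(d[1],d[0])),1), 'mean@18',(P.mean(0)*1e3).round(1))
print('oiler base', plane('side',(275,252),0).round(3), plane('top',(257,185),.03).round(3))
rows=[np.hstack([cv2.resize(i[int(v)-16:int(v)+16,int(u)-20:int(u)+20],(396,290),interpolation=cv2.INTER_CUBIC) for i,(u,v) in ((im,t),(sd,q))]) for t,q in(((217,139),(213,271)),((296,205),(309,223)))]
cv2.imwrite('pics/c3.png',np.vstack(rows))
```

```text
tray 40 [641.9  96.8   5.9] gap 1.0
tray 60 [ 643.5 -101.8    7.1] gap 3.0
tray 80 [ 631.1 -281.9    6.9] gap 2.9
tray 100 [458.8 291.1   6.4] gap 0.6
sp 40 [630.1 299.9  14.8] gap 1.6 pca 168.8 mean@18 [630.  299.3]
sp 60 [441.5 -82.8  17. ] gap 3.8 pca -138.2 mean@18 [443.4 -82.7]
sp 80 [456.8  87.4  14.9] gap 2.5 pca 152.1 mean@18 [457.6  87.2]
sp 100 [ 435.5 -284.4   15. ] gap 5.2 pca -172.0 mean@18 [ 437.8 -283.6]
oiler base [[0.516 0.198 0.   ]] [[0.508 0.184 0.03 ]]
```

View pics/c3.png

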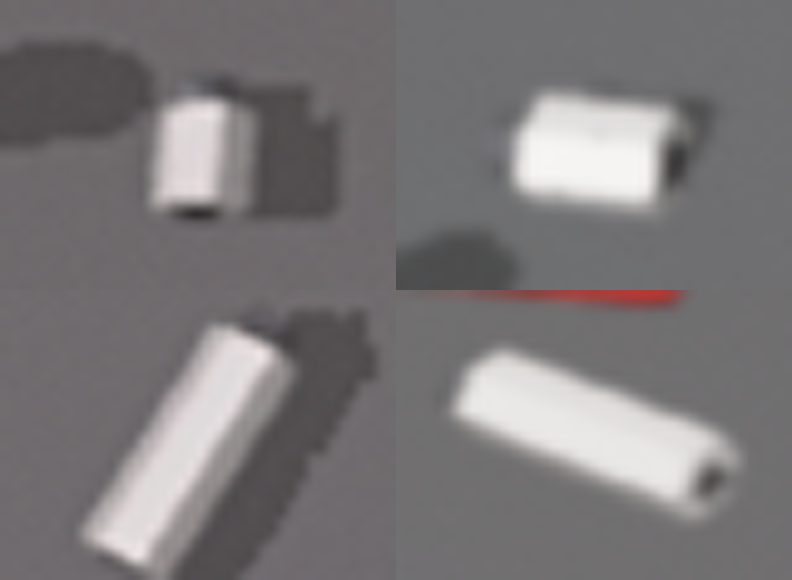

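Top crop: the 40's dark hole faces the robot and its stud is at the far (+x) end. The 80's stud is also at its +x end, and the side crop confirms the hole at its near end. The 60 and 100 studs also point to +x. Visible silver lengths are 30, 52, 71 and 91 mm, and slot lengths are 52, 72, 93 and 113 mm, so each spacer has a clear slot. Only the yellow trays count, because the pink ones are look-alikes.

```bash
cat > plan.py <<'E'
import sys, numpy as np
from scipy.spatial.transform import Rotation as Ro
from plant import manip
x,y,z,a=map(float,sys.argv[1:5]); s=manip.state()
R=Ro.from_quat(np.roll(s['tool_rot'],-1)).as_matrix(); yaw=np.degrees(np.arctan2(R[1,0],R[0,0]))
d=(a-yaw+180)%360-180; F=Ro.from_euler('z',a,degrees=True).as_matrix()@np.diag([1,-1,-1])
t=F.T@(np.array([x,y,z])/1e3-s['tool_pos'])/.15
print('wz',round(-d/45,3),'xyz',t.round(3),'| tcp',(s['tool_pos']*1e3).round(1),'yaw',round(yaw,2),'tilt',(R[:2,2]).round(4),'F',s['contact_force'].round(1),'w',round(85*s['gripper_width'],1),'g',round(s['grasp_force'],1),'t',round(s['time'],2))
E
python3 plan.py 630.5 299.7 100 171
```

```text
wz -0.357 xyz [-2.686 -1.369  0.868] | tcp [264.7 565.6 230.2] yaw 154.92 tilt [-0.001  -0.0016] F [-0.9 -0.6  0.1] w 84.8 g 0.0 t 0.1
```

Request:
send_rows(
  rows=[
    {"wz":-0.119,"hand":0.4},
    {"wz":-0.119,"hand":0.4},
    {"wz":-0.119,"hand":0.4},
    {"x":-0.2,"y":-0.1,"hand":0.4},
    {"x":-0.2,"y":-0.1,"hand":0.4},
    {"x":-0.2,"y":-0.1,"hand":0.4},
    {"x":-0.2,"y":-0.1,"hand":0.4},
    {"x":-0.2,"y":-0.1,"hand":0.4},
    {"x":-0.2,"y":-0.1,"hand":0.4},
    {"x":-0.2,"y":-0.1,"hand":0.4},
  ],
)

```text
invalid input at $.rows[0]: expected keys x, y, z, wx, wy, wz, hand
```

Request:
send_rows(
  rows=[
    {"x":-0.214,"y":-0.112,"hand":0.4},
    {"x":-0.214,"y":-0.112,"hand":0.4},
    {"x":-0.214,"y":-0.112,"hand":0.4},
    {"x":-0.214,"y":-0.112,"hand":0.4},
    {"x":-0.214,"y":-0.112,"hand":0.4},
    {"x":-0.214,"y":-0.112,"hand":0.4},
    {"z":0.21,"hand":0.4},
    {"z":0.21,"hand":0.4},
    {"z":0.21,"hand":0.4},
    {"z":0.21,"hand":0.4},
  ],
)

```text
invalid input at $.rows[0]: expected keys x, y, z, wx, wy, wz, hand
```

```bash
python3 plan.py 630.5 299.7 5 171
python3 - <<'E'
from h import *
im=grab_frame('top');sd=grab_frame('side')
cv2.imwrite('pics/t1.png',np.hstack([cv2.resize(im[90:190,150:290],(399,285),interpolation=cv2.INTER_CUBIC),cv2.resize(sd[180:320,130:326],(399,285),interpolation=cv2.INTER_CUBIC)]))
E
```

```text
wz -0.357 xyz [-2.686 -1.369  1.501] | tcp [264.7 565.6 230.2] yaw 154.92 tilt [-0.001  -0.0016] F [-0.9 -0.6  0.1] w 84.8 g 0.0 t 0.1
```

View pics/t1.png

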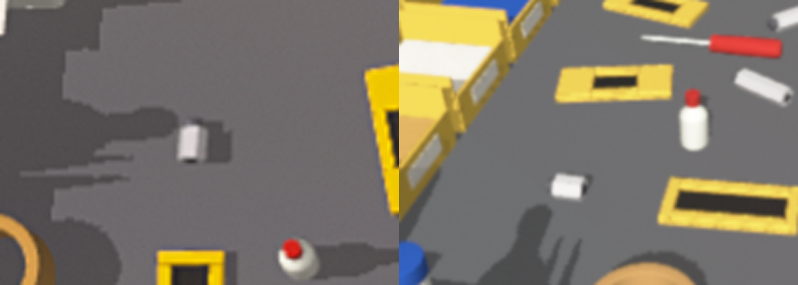

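The rows were refused because every row needs all seven keys. The picture shows nothing has moved, with the 40 still at (190,145) in the crop. I'll resend with all keys.

Request:
send_rows(
  rows=[
    {"x":0,"y":0,"z":0,"wx":0,"wy":0,"wz":-0.119,"hand":0.4},
    {"x":0,"y":0,"z":0,"wx":0,"wy":0,"wz":-0.119,"hand":0.4},
    {"x":0,"y":0,"z":0,"wx":0,"wy":0,"wz":-0.119,"hand":0.4},
    {"x":-0.2,"y":-0.1,"z":0,"wx":0,"wy":0,"wz":0,"hand":0.4},
    {"x":-0.2,"y":-0.1,"z":0,"wx":0,"wy":0,"wz":0,"hand":0.4},
    {"x":-0.2,"y":-0.1,"z":0,"wx":0,"wy":0,"wz":0,"hand":0.4},
    {"x":-0.2,"y":-0.1,"z":0,"wx":0,"wy":0,"wz":0,"hand":0.4},
    {"x":-0.2,"y":-0.1,"z":0,"wx":0,"wy":0,"wz":0,"hand":0.4},
    {"x":-0.2,"y":-0.1,"z":0,"wx":0,"wy":0,"wz":0,"hand":0.4},
    {"x":-0.2,"y":-0.1,"z":0,"wx":0,"wy":0,"wz":0,"hand":0.4},
  ],
)

```text
time: 1.03
tool_pos: [0.4569, 0.4282, 0.2311]
tool_rot: [-0.0, 0.079, 0.997, -0.0]
contact_force: [0.3, -0.4, -0.5]
gripper_width: 0.704
grasp_force: 0.0
```

```bash
python3 plan.py 630.5 299.7 100 171
```

```text
wz -0.0 xyz [-1.277 -0.665  0.874] | tcp [456.9 428.2 231.1] yaw 170.98 tilt [-0.0002 -0.0001] F [ 0.3 -0.4 -0.5] w 59.8 g 0.0 t 1.03
```

Request:
send_rows(
  rows=[
    {"x":-0.213,"y":-0.111,"z":0,"wx":0,"wy":0,"wz":0,"hand":0.4},
    {"x":-0.213,"y":-0.111,"z":0,"wx":0,"wy":0,"wz":0,"hand":0.4},
    {"x":-0.213,"y":-0.111,"z":0,"wx":0,"wy":0,"wz":0,"hand":0.4},
    {"x":-0.213,"y":-0.111,"z":0,"wx":0,"wy":0,"wz":0,"hand":0.4},
    {"x":-0.213,"y":-0.111,"z":0,"wx":0,"wy":0,"wz":0,"hand":0.4},
    {"x":-0.213,"y":-0.111,"z":0,"wx":0,"wy":0,"wz":0,"hand":0.4},
    {"x":0,"y":0,"z":0.24,"wx":0,"wy":0,"wz":0,"hand":0.4},
    {"x":0,"y":0,"z":0.24,"wx":0,"wy":0,"wz":0,"hand":0.4},
    {"x":0,"y":0,"z":0.24,"wx":0,"wy":0,"wz":0,"hand":0.4},
    {"x":0,"y":0,"z":0.24,"wx":0,"wy":0,"wz":0,"hand":0.4},
  ],
)

```text
time: 1.87
tool_pos: [0.6297, 0.3002, 0.0857]
tool_rot: [0.0, 0.079, 0.997, 0.0]
contact_force: [0.1, -0.1, -0.5]
gripper_width: 0.696
grasp_force: 0.0
```

```bash
python3 plan.py 630.5 299.7 5 171
python3 - <<'E'
from h import *
im=grab_frame('top');sd=grab_frame('side')
cv2.imwrite('pics/t2.png',np.hstack([cv2.resize(im[90:190,150:290],(399,285),interpolation=cv2.INTER_CUBIC),cv2.resize(sd[180:320,130:326],(399,285),interpolation=cv2.INTER_CUBIC)]))
E
```

```text
wz -0.001 xyz [-0.006 -0.003  0.538] | tcp [629.7 300.2  85.7] yaw 170.94 tilt [0.0002 0.0001] F [ 0.1 -0.1 -0.5] w 59.1 g 0.0 t 1.87
```

View pics/t2.png

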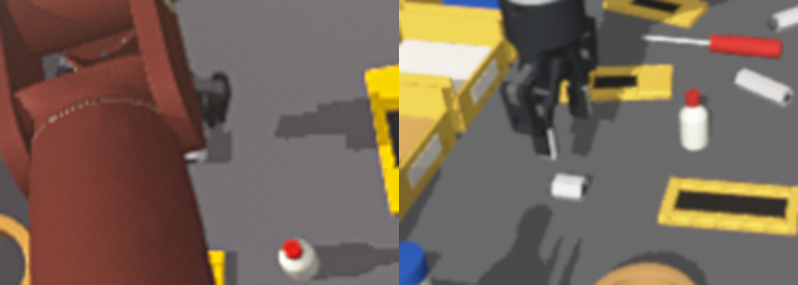

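Request:
send_rows(
  rows=[
    {"x":0,"y":0,"z":0.14,"wx":0,"wy":0,"wz":0,"hand":0.4},
    {"x":0,"y":0,"z":0.14,"wx":0,"wy":0,"wz":0,"hand":0.4},
    {"x":0,"y":0,"z":0.14,"wx":0,"wy":0,"wz":0,"hand":0.4},
    {"x":0,"y":0,"z":0.117,"wx":0,"wy":0,"wz":0,"hand":0.4},
    {"x":0,"y":0,"z":0,"wx":0,"wy":0,"wz":0,"hand":0.4},
    {"x":0,"y":0,"z":0,"wx":0,"wy":0,"wz":0,"hand":-1},
    {"x":0,"y":0,"z":0,"wx":0,"wy":0,"wz":0,"hand":-1},
    {"x":0,"y":0,"z":0,"wx":0,"wy":0,"wz":0,"hand":-1},
    {"x":0,"y":0,"z":0,"wx":0,"wy":0,"wz":0,"hand":-1},
    {"x":0,"y":0,"z":0,"wx":0,"wy":0,"wz":0,"hand":-1},
  ],
)

```text
time: 2.8
tool_pos: [0.6317, 0.3014, 0.0103]
tool_rot: [0.002, 0.079, 0.997, 0.001]
contact_force: [-1.3, 0.1, 6.4]
gripper_width: 0.261
grasp_force: 56.7
```

```bash
python3 plan.py 637.6 96 100 192.3
```

```text
wz -0.474 xyz [ 0.253 -1.346 -0.598] | tcp [631.7 301.4  10.3] yaw 170.98 tilt [0.0047 0.0015] F [-1.3  0.1  6.4] w 22.2 g 56.7 t 2.8
```

Request:
send_rows(
  rows=[
    {"x":0,"y":0,"z":-0.1,"wx":0,"wy":0,"wz":0,"hand":-1},
    {"x":0,"y":0,"z":-0.2,"wx":0,"wy":0,"wz":0,"hand":-1},
    {"x":0,"y":0,"z":-0.2,"wx":0,"wy":0,"wz":0,"hand":-1},
    {"x":0,"y":0,"z":-0.2,"wx":0,"wy":0,"wz":0,"hand":-1},
    {"x":0,"y":0,"z":0,"wx":0,"wy":0,"wz":-0.12,"hand":-1},
    {"x":0,"y":0,"z":0,"wx":0,"wy":0,"wz":-0.12,"hand":-1},
    {"x":0,"y":0,"z":0,"wx":0,"wy":0,"wz":-0.12,"hand":-1},
    {"x":0,"y":0,"z":0,"wx":0,"wy":0,"wz":-0.114,"hand":-1},
    {"x":0,"y":0,"z":0,"wx":0,"wy":0,"wz":0,"hand":-1},
    {"x":0,"y":0,"z":0,"wx":0,"wy":0,"wz":0,"hand":-1},
  ],
)

```text
time: 3.63
tool_pos: [0.6296, 0.3008, 0.1127]
tool_rot: [0.0, -0.106, 0.994, 0.0]
contact_force: [-0.5, -0.6, -0.2]
gripper_width: 0.261
grasp_force: 57.1
```

```bash
python3 plan.py 637.6 96 100 192.3;  python3 - <<'E'
from h import *
im=grab_frame('top');sd=grab_frame('side')
cv2.imwrite('pics/t3.png',cv2.resize(sd[190:290,150:290],(700,500),interpolation=cv2.INTER_CUBIC))
E
```

```text
wz -0.003 xyz [ 0.239 -1.345  0.084] | tcp [629.6 300.8 112.7] yaw -167.82 tilt [0.0007 0.0003] F [-0.5 -0.6 -0.2] w 22.2 g 57.1 t 3.63
```

View pics/t3.png

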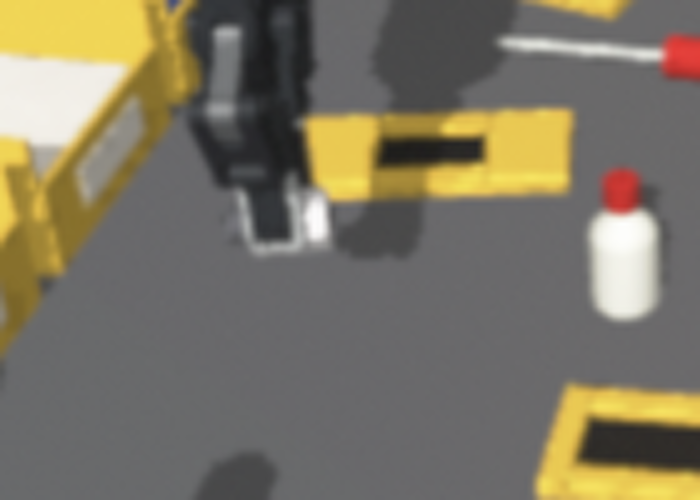

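Request:
send_rows(
  rows=[
    {"x":0.034,"y":-0.192,"z":0,"wx":0,"wy":0,"wz":0,"hand":-1},
    {"x":0.034,"y":-0.192,"z":0,"wx":0,"wy":0,"wz":0,"hand":-1},
    {"x":0.034,"y":-0.192,"z":0,"wx":0,"wy":0,"wz":0,"hand":-1},
    {"x":0.034,"y":-0.192,"z":0,"wx":0,"wy":0,"wz":0,"hand":-1},
    {"x":0.034,"y":-0.192,"z":0,"wx":0,"wy":0,"wz":0,"hand":-1},
    {"x":0.034,"y":-0.192,"z":0,"wx":0,"wy":0,"wz":0,"hand":-1},
    {"x":0.034,"y":-0.192,"z":0,"wx":0,"wy":0,"wz":0,"hand":-1},
    {"x":0,"y":0,"z":0.2,"wx":0,"wy":0,"wz":0,"hand":-1},
    {"x":0,"y":0,"z":0.2,"wx":0,"wy":0,"wz":0,"hand":-1},
    {"x":0,"y":0,"z":0,"wx":0,"wy":0,"wz":0,"hand":-1},
  ],
)

```text
time: 4.57
tool_pos: [0.6329, 0.0951, 0.0453]
tool_rot: [-0.006, -0.106, 0.994, 0.0]
contact_force: [-3.2, -0.3, -2.9]
gripper_width: 0.259
grasp_force: 57.3
```

```bash
python3 plan.py 637.6 96 17 192.3
```

```text
wz -0.003 xyz [-0.032 -0.001  0.188] | tcp [632.9  95.1  45.3] yaw -167.83 tilt [-0.0115 -0.0003] F [-3.2 -0.3 -2.9] w 22.0 g 57.3 t 4.57
```

Request:
send_rows(
  rows=[
    {"x":0,"y":0,"z":0,"wx":0,"wy":0,"wz":0,"hand":-1},
    {"x":0,"y":0,"z":0.04,"wx":0,"wy":0,"wz":0,"hand":-1},
    {"x":0,"y":0,"z":0.04,"wx":0,"wy":0,"wz":0,"hand":-1},
    {"x":0,"y":0,"z":0.04,"wx":0,"wy":0,"wz":0,"hand":-1},
    {"x":0,"y":0,"z":0.04,"wx":0,"wy":0,"wz":0,"hand":-1},
    {"x":0,"y":0,"z":0.02,"wx":0,"wy":0,"wz":0,"hand":-1},
    {"x":0,"y":0,"z":0,"wx":0,"wy":0,"wz":0,"hand":-1},
    {"x":0,"y":0,"z":0,"wx":0,"wy":0,"wz":0,"hand":-1},
    {"x":0,"y":0,"z":0,"wx":0,"wy":0,"wz":0,"hand":-1},
    {"x":0,"y":0,"z":0,"wx":0,"wy":0,"wz":0,"hand":-1},
  ],
)

```text
time: 5.4
tool_pos: [0.638, 0.0962, 0.0252]
tool_rot: [0.0, -0.107, 0.994, -0.0]
contact_force: [0.3, 0.3, -1.7]
gripper_width: 0.258
grasp_force: 57.3
```

```bash
python3 plan.py 637.6 96 15 192.3
```

```text
wz 0.0 xyz [ 0.003 -0.     0.068] | tcp [638.   96.2  25.2] yaw -167.69 tilt [0.0007 0.    ] F [ 0.3  0.3 -1.7] w 21.9 g 57.3 t 5.4
```

Request:
send_rows(
  rows=[
    {"x":0,"y":0,"z":0.03,"wx":0,"wy":0,"wz":0,"hand":-1},
    {"x":0,"y":0,"z":0.03,"wx":0,"wy":0,"wz":0,"hand":-1},
    {"x":0,"y":0,"z":0.005,"wx":0,"wy":0,"wz":0,"hand":-1},
    {"x":0,"y":0,"z":0,"wx":0,"wy":0,"wz":0,"hand":-1},
    {"x":0,"y":0,"z":0,"wx":0,"wy":0,"wz":0,"hand":-1},
    {"x":0,"y":0,"z":0,"wx":0,"wy":0,"wz":0,"hand":-1},
    {"x":0,"y":0,"z":0,"wx":0,"wy":0,"wz":0,"hand":-1},
    {"x":0,"y":0,"z":0,"wx":0,"wy":0,"wz":0,"hand":-1},
    {"x":0,"y":0,"z":0,"wx":0,"wy":0,"wz":0,"hand":-1},
    {"x":0,"y":0,"z":0,"wx":0,"wy":0,"wz":0,"hand":-1},
  ],
)

```text
time: 6.23
tool_pos: [0.6377, 0.0961, 0.015]
tool_rot: [0.0, -0.107, 0.994, -0.0]
contact_force: [-0.2, 0.2, -0.8]
gripper_width: 0.26
grasp_force: 57.3
```

```bash
python3 plan.py 637.6 96 15 192.3
```

```text
wz 0.0 xyz [ 0.001 -0.001  0.   ] | tcp [637.7  96.1  15. ] yaw -167.69 tilt [ 0. -0.] F [-0.2  0.2 -0.8] w 22.1 g 57.3 t 6.23
```

Request:
send_rows(
  rows=[
    {"x":0,"y":0,"z":0,"wx":0,"wy":0,"wz":0,"hand":-0.2},
    {"x":0,"y":0,"z":0,"wx":0,"wy":0,"wz":0,"hand":0.1},
    {"x":0,"y":0,"z":0,"wx":0,"wy":0,"wz":0,"hand":0.3},
    {"x":0,"y":0,"z":0,"wx":0,"wy":0,"wz":0,"hand":0.4},
    {"x":0,"y":0,"z":-0.1,"wx":0,"wy":0,"wz":0,"hand":0.4},
    {"x":0,"y":0,"z":-0.2,"wx":0,"wy":0,"wz":0,"hand":0.4},
    {"x":0,"y":0,"z":-0.2,"wx":0,"wy":0,"wz":0,"hand":0.4},
    {"x":0,"y":0,"z":-0.2,"wx":0,"wy":0,"wz":0,"hand":0.4},
    {"x":0,"y":0,"z":-0.2,"wx":0,"wy":0,"wz":0,"hand":0.4},
    {"x":0,"y":0,"z":0,"wx":0,"wy":0,"wz":0,"hand":0.4},
  ],
)

```text
time: 7.07
tool_pos: [0.6423, 0.0964, 0.1602]
tool_rot: [0.007, -0.107, 0.994, -0.001]
contact_force: [1.0, -0.4, 0.6]
gripper_width: 0.701
grasp_force: 0.0
```

```bash
python3 plan.py 444 -83 90 221.6;  python3 - <<'E'
from h import *
sd=grab_frame('side')
cv2.imwrite('pics/t4.png',cv2.resize(sd[175:275,170:310],(700,500),interpolation=cv2.INTER_CUBIC))
E
```

```text
wz -0.651 xyz [ 1.782 -0.017  0.468] | tcp [642.3  96.4 160.2] yaw -167.68 tilt [0.0146 0.0005] F [ 1.  -0.4  0.6] w 59.6 g 0.0 t 7.07
```

View pics/t4.png

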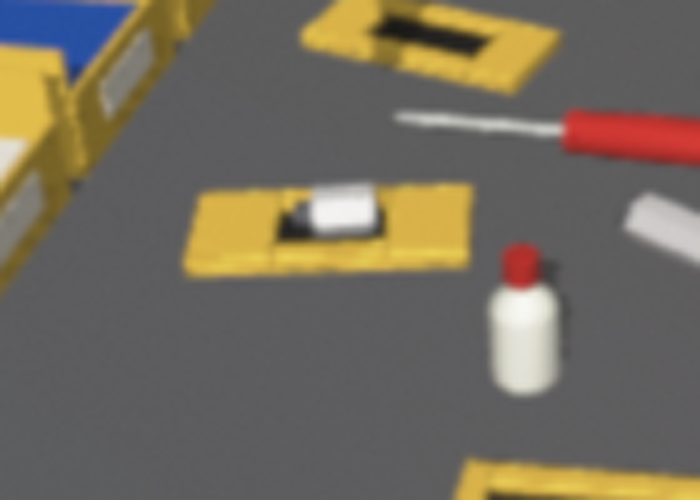

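The 40 lies in its slot, at crop (335,212) with the stud at (297,212), and the oiler is upright. Next is the 60.

Request:
send_rows(
  rows=[
    {"x":0,"y":0,"z":0,"wx":0,"wy":0,"wz":-0.13,"hand":0.4},
    {"x":0,"y":0,"z":0,"wx":0,"wy":0,"wz":-0.13,"hand":0.4},
    {"x":0,"y":0,"z":0,"wx":0,"wy":0,"wz":-0.13,"hand":0.4},
    {"x":0,"y":0,"z":0,"wx":0,"wy":0,"wz":-0.13,"hand":0.4},
    {"x":0,"y":0,"z":0,"wx":0,"wy":0,"wz":-0.131,"hand":0.4},
    {"x":0.2,"y":-0.004,"z":0,"wx":0,"wy":0,"wz":0,"hand":0.4},
    {"x":0.2,"y":-0.004,"z":0,"wx":0,"wy":0,"wz":0,"hand":0.4},
    {"x":0.2,"y":-0.004,"z":0,"wx":0,"wy":0,"wz":0,"hand":0.4},
    {"x":0.2,"y":-0.004,"z":0,"wx":0,"wy":0,"wz":0,"hand":0.4},
    {"x":0.2,"y":-0.004,"z":0,"wx":0,"wy":0,"wz":0,"hand":0.4},
  ],
)

```text
time: 7.95
tool_pos: [0.5257, -0.0063, 0.1491]
tool_rot: [-0.001, -0.355, 0.935, 0.0]
contact_force: [0.7, -1.2, -0.1]
gripper_width: 0.7
grasp_force: 0.0
```

Request:
send_rows(
  rows=[
    {"x":0.19,"y":-0.004,"z":0,"wx":0,"wy":0,"wz":0,"hand":0.4},
    {"x":0.19,"y":-0.004,"z":0,"wx":0,"wy":0,"wz":0,"hand":0.4},
    {"x":0.19,"y":-0.004,"z":0,"wx":0,"wy":0,"wz":0,"hand":0.4},
    {"x":0.18,"y":-0.004,"z":0,"wx":0,"wy":0,"wz":0,"hand":0.4},
    {"x":0,"y":0,"z":0.2,"wx":0,"wy":0,"wz":0,"hand":0.4},
    {"x":0,"y":0,"z":0.2,"wx":0,"wy":0,"wz":0,"hand":0.4},
    {"x":0,"y":0,"z":0,"wx":0,"wy":0,"wz":0,"hand":0.4},
    {"x":0,"y":0,"z":0,"wx":0,"wy":0,"wz":0,"hand":0.4},
    {"x":0,"y":0,"z":0,"wx":0,"wy":0,"wz":0,"hand":0.4},
    {"x":0,"y":0,"z":0,"wx":0,"wy":0,"wz":0,"hand":0.4},
  ],
)

```text
time: 8.78
tool_pos: [0.4463, -0.0824, 0.0919]
tool_rot: [0.001, -0.355, 0.935, -0.001]
contact_force: [-0.1, -0.7, -0.7]
gripper_width: 0.699
grasp_force: 0.0
```

```bash
python3 plan.py 444 -83 8 221.6
```

```text
wz 0.001 xyz [0.014 0.007 0.559] | tcp [446.3 -82.4  91.9] yaw -138.36 tilt [ 0.0026 -0.001 ] F [-0.1 -0.7 -0.7] w 59.4 g 0.0 t 8.78
```

Request:
send_rows(
  rows=[
    {"x":0.014,"y":0.005,"z":0.15,"wx":0,"wy":0,"wz":0,"hand":0.4},
    {"x":0,"y":0,"z":0.15,"wx":0,"wy":0,"wz":0,"hand":0.4},
    {"x":0,"y":0,"z":0.15,"wx":0,"wy":0,"wz":0,"hand":0.4},
    {"x":0,"y":0,"z":0.12,"wx":0,"wy":0,"wz":0,"hand":0.4},
    {"x":0,"y":0,"z":0,"wx":0,"wy":0,"wz":0,"hand":0.4},
    {"x":0,"y":0,"z":0,"wx":0,"wy":0,"wz":0,"hand":-1},
    {"x":0,"y":0,"z":0,"wx":0,"wy":0,"wz":0,"hand":-1},
    {"x":0,"y":0,"z":0,"wx":0,"wy":0,"wz":0,"hand":-1},
    {"x":0,"y":0,"z":0,"wx":0,"wy":0,"wz":0,"hand":-1},
    {"x":0,"y":0,"z":0,"wx":0,"wy":0,"wz":0,"hand":-1},
  ],
)

```text
time: 9.62
tool_pos: [0.445, -0.0837, 0.0071]
tool_rot: [0.002, -0.355, 0.935, -0.001]
contact_force: [-2.2, 0.4, 6.9]
gripper_width: 0.262
grasp_force: 58.9
```

```bash
python3 plan.py 444 -83 5 221.6
```

```text
wz 0.0 xyz [0.002 0.008 0.014] | tcp [445.  -83.7   7.1] yaw -138.39 tilt [ 0.0041 -0.0014] F [-2.2  0.4  6.9] w 22.2 g 58.9 t 9.62
```

Request:
send_rows(
  rows=[
    {"x":0,"y":0,"z":-0.1,"wx":0,"wy":0,"wz":0,"hand":-1},
    {"x":0,"y":0,"z":-0.2,"wx":0,"wy":0,"wz":0,"hand":-1},
    {"x":0,"y":0,"z":-0.2,"wx":0,"wy":0,"wz":0,"hand":-1},
    {"x":0,"y":0,"z":-0.2,"wx":0,"wy":0,"wz":0,"hand":-1},
    {"x":0,"y":0,"z":0,"wx":0,"wy":0,"wz":0.1,"hand":-1},
    {"x":0,"y":0,"z":0,"wx":0,"wy":0,"wz":0.13,"hand":-1},
    {"x":0,"y":0,"z":0,"wx":0,"wy":0,"wz":0.13,"hand":-1},
    {"x":0,"y":0,"z":0,"wx":0,"wy":0,"wz":0.13,"hand":-1},
    {"x":0,"y":0,"z":0,"wx":0,"wy":0,"wz":0.13,"hand":-1},
    {"x":0,"y":0,"z":0,"wx":0,"wy":0,"wz":0.13,"hand":-1},
  ],
)

```text
time: 10.45
tool_pos: [0.4432, -0.0831, 0.1103]
tool_rot: [0.001, -0.066, 0.998, -0.0]
contact_force: [-0.5, -0.2, -0.9]
gripper_width: 0.259
grasp_force: 59.5
```

Request:
send_rows(
  rows=[
    {"x":0,"y":0,"z":0,"wx":0,"wy":0,"wz":0.13,"hand":-1},
    {"x":0,"y":0,"z":0,"wx":0,"wy":0,"wz":0.13,"hand":-1},
    {"x":0,"y":0,"z":0,"wx":0,"wy":0,"wz":0.13,"hand":-1},
    {"x":0,"y":0,"z":0,"wx":0,"wy":0,"wz":0.087,"hand":-1},
    {"x":0,"y":0,"z":0,"wx":0,"wy":0,"wz":0,"hand":-1},
    {"x":0,"y":0,"z":0,"wx":0,"wy":0,"wz":0,"hand":-1},
    {"x":0,"y":0,"z":0,"wx":0,"wy":0,"wz":0,"hand":-1},
    {"x":0,"y":0,"z":0,"wx":0,"wy":0,"wz":0,"hand":-1},
    {"x":0,"y":0,"z":0,"wx":0,"wy":0,"wz":0,"hand":-1},
    {"x":0,"y":0,"z":0,"wx":0,"wy":0,"wz":0,"hand":-1},
  ],
)

```text
time: 11.28
tool_pos: [0.4429, -0.083, 0.1095]
tool_rot: [0.0, 0.118, 0.993, 0.0]
contact_force: [-0.1, 0.0, 0.1]
gripper_width: 0.26
grasp_force: 59.5
```

```bash
python3 plan.py 639.3 -100.1 50 166.4;python3 - <<'E'
from h import *
sd=grab_frame('side')
cv2.imwrite('pics/t5.png',cv2.resize(sd[115:215,250:390],(700,500),interpolation=cv2.INTER_CUBIC))
E
```

```text
wz 0.0 xyz [-1.299  0.197  0.397] | tcp [442.9 -83.  109.5] yaw 166.41 tilt [0. 0.] F [-0.1  0.   0.1] w 22.1 g 59.5 t 11.28
```

View pics/t5.png

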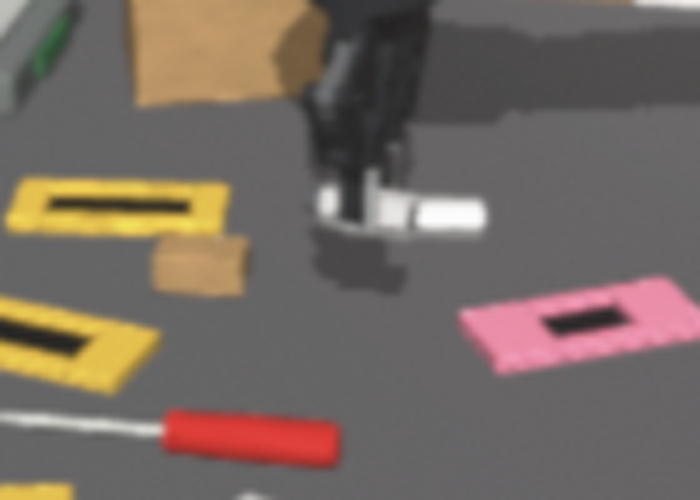

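Request:
send_rows(
  rows=[
    {"x":-0.1,"y":0.015,"z":0,"wx":0,"wy":0,"wz":0,"hand":-1},
    {"x":-0.2,"y":0.03,"z":0,"wx":0,"wy":0,"wz":0,"hand":-1},
    {"x":-0.2,"y":0.03,"z":0,"wx":0,"wy":0,"wz":0,"hand":-1},
    {"x":-0.2,"y":0.03,"z":0,"wx":0,"wy":0,"wz":0,"hand":-1},
    {"x":-0.2,"y":0.03,"z":0,"wx":0,"wy":0,"wz":0,"hand":-1},
    {"x":-0.2,"y":0.03,"z":0,"wx":0,"wy":0,"wz":0,"hand":-1},
    {"x":-0.1,"y":0.015,"z":0,"wx":0,"wy":0,"wz":0,"hand":-1},
    {"x":-0.1,"y":0.017,"z":0,"wx":0,"wy":0,"wz":0,"hand":-1},
    {"x":0,"y":0,"z":0.1,"wx":0,"wy":0,"wz":0,"hand":-1},
    {"x":0,"y":0,"z":0.1,"wx":0,"wy":0,"wz":0,"hand":-1},
  ],
)

```text
time: 12.17
tool_pos: [0.6402, -0.1004, 0.0792]
tool_rot: [0.001, 0.118, 0.993, -0.0]
contact_force: [-0.8, -0.9, -1.4]
gripper_width: 0.26
grasp_force: 59.5
```

Request:
send_rows(
  rows=[
    {"x":0,"y":0,"z":0.1,"wx":0,"wy":0,"wz":0,"hand":-1},
    {"x":0,"y":0,"z":0.1,"wx":0,"wy":0,"wz":0,"hand":-1},
    {"x":0,"y":0,"z":0.1,"wx":0,"wy":0,"wz":0,"hand":-1},
    {"x":0,"y":0,"z":0.05,"wx":0,"wy":0,"wz":0,"hand":-1},
    {"x":0,"y":0,"z":0,"wx":0,"wy":0,"wz":0,"hand":-1},
    {"x":0,"y":0,"z":0,"wx":0,"wy":0,"wz":0,"hand":-1},
    {"x":0,"y":0,"z":0,"wx":0,"wy":0,"wz":0,"hand":-1},
    {"x":0,"y":0,"z":0,"wx":0,"wy":0,"wz":0,"hand":-1},
    {"x":0,"y":0,"z":0,"wx":0,"wy":0,"wz":0,"hand":-1},
    {"x":0,"y":0,"z":0,"wx":0,"wy":0,"wz":0,"hand":-1},
  ],
)

```text
time: 13.0
tool_pos: [0.64, -0.1004, 0.028]
tool_rot: [0.001, 0.118, 0.993, -0.0]
contact_force: [-1.1, -0.6, 0.0]
gripper_width: 0.263
grasp_force: 59.5
```

```bash
python3 plan.py 639.3 -100.1 13 166.4
```

```text
wz -0.0 xyz [0.005 0.001 0.1  ] | tcp [ 640.  -100.4   28. ] yaw 166.39 tilt [ 0.0016 -0.0005] F [-1.1 -0.6  0. ] w 22.3 g 59.5 t 13.0
```

Request:
send_rows(
  rows=[
    {"x":0.004,"y":0,"z":0.04,"wx":0,"wy":0,"wz":0,"hand":-1},
    {"x":0,"y":0,"z":0.04,"wx":0,"wy":0,"wz":0,"hand":-1},
    {"x":0,"y":0,"z":0.02,"wx":0,"wy":0,"wz":0,"hand":-1},
    {"x":0,"y":0,"z":0,"wx":0,"wy":0,"wz":0,"hand":-1},
    {"x":0,"y":0,"z":0,"wx":0,"wy":0,"wz":0,"hand":-1},
    {"x":0,"y":0,"z":0,"wx":0,"wy":0,"wz":0,"hand":-1},
    {"x":0,"y":0,"z":0,"wx":0,"wy":0,"wz":0,"hand":-1},
    {"x":0,"y":0,"z":0,"wx":0,"wy":0,"wz":0,"hand":-1},
    {"x":0,"y":0,"z":0,"wx":0,"wy":0,"wz":0,"hand":-1},
    {"x":0,"y":0,"z":0,"wx":0,"wy":0,"wz":0,"hand":-1},
  ],
)

```text
time: 13.83
tool_pos: [0.6388, -0.1001, 0.012]
tool_rot: [-0.0, 0.118, 0.993, -0.0]
contact_force: [0.2, 0.2, 0.2]
gripper_width: 0.257
grasp_force: 59.5
```

```bash
python3 plan.py 639.3 -100.1 13 166.4
```

```text
wz -0.0 xyz [-0.003  0.001 -0.007] | tcp [ 638.8 -100.1   12. ] yaw 166.39 tilt [-0. -0.] F [0.2 0.2 0.2] w 21.8 g 59.5 t 13.83
```

Request:
send_rows(
  rows=[
    {"x":0,"y":0,"z":0,"wx":0,"wy":0,"wz":0,"hand":-0.2},
    {"x":0,"y":0,"z":0,"wx":0,"wy":0,"wz":0,"hand":0.1},
    {"x":0,"y":0,"z":0,"wx":0,"wy":0,"wz":0,"hand":0.3},
    {"x":0,"y":0,"z":0,"wx":0,"wy":0,"wz":0,"hand":0.4},
    {"x":0,"y":0,"z":-0.1,"wx":0,"wy":0,"wz":0,"hand":0.4},
    {"x":0,"y":0,"z":-0.2,"wx":0,"wy":0,"wz":0,"hand":0.4},
    {"x":0,"y":0,"z":-0.2,"wx":0,"wy":0,"wz":0,"hand":0.4},
    {"x":0,"y":0,"z":-0.2,"wx":0,"wy":0,"wz":0,"hand":0.4},
    {"x":0,"y":0,"z":-0.2,"wx":0,"wy":0,"wz":0,"hand":0.4},
    {"x":0,"y":0,"z":0,"wx":0,"wy":0,"wz":0,"hand":0.4},
  ],
)

```text
time: 14.67
tool_pos: [0.6433, -0.1012, 0.1572]
tool_rot: [0.007, 0.118, 0.993, -0.001]
contact_force: [1.6, -0.2, 2.5]
gripper_width: 0.7
grasp_force: 0.0
```

Request:
send_rows(
  rows=[
    {"x":0,"y":0,"z":0,"wx":0,"wy":0,"wz":0.1,"hand":0.4},
    {"x":0,"y":0,"z":0,"wx":0,"wy":0,"wz":0.11,"hand":0.4},
    {"x":0,"y":0,"z":0,"wx":0,"wy":0,"wz":0.108,"hand":0.4},
    {"x":0,"y":0,"z":0,"wx":0,"wy":0,"wz":0,"hand":0.4},
    {"x":0,"y":0,"z":0,"wx":0,"wy":0,"wz":0,"hand":0.4},
    {"x":0,"y":0,"z":0,"wx":0,"wy":0,"wz":0,"hand":0.4},
    {"x":0,"y":0,"z":0,"wx":0,"wy":0,"wz":0,"hand":0.4},
    {"x":0,"y":0,"z":0,"wx":0,"wy":0,"wz":0,"hand":0.4},
    {"x":0,"y":0,"z":0,"wx":0,"wy":0,"wz":0,"hand":0.4},
    {"x":0,"y":0,"z":0,"wx":0,"wy":0,"wz":0,"hand":0.4},
  ],
)

```text
time: 15.5
tool_pos: [0.6388, -0.1001, 0.1469]
tool_rot: [-0.0, 0.241, 0.971, 0.0]
contact_force: [-0.2, -0.3, 0.8]
gripper_width: 0.7
grasp_force: 0.0
```

```bash
python3 plan.py 458 87.1 90 152.1
```

```text
wz 0.0 xyz [1.649 0.539 0.38 ] | tcp [ 638.8 -100.1  146.9] yaw 152.1 tilt [-0.0002  0.    ] F [-0.2 -0.3  0.8] w 59.5 g 0.0 t 15.5
```

Request:
send_rows(
  rows=[
    {"x":0.1,"y":0.033,"z":0,"wx":0,"wy":0,"wz":0,"hand":0.4},
    {"x":0.2,"y":0.065,"z":0,"wx":0,"wy":0,"wz":0,"hand":0.4},
    {"x":0.2,"y":0.065,"z":0,"wx":0,"wy":0,"wz":0,"hand":0.4},
    {"x":0.2,"y":0.065,"z":0,"wx":0,"wy":0,"wz":0,"hand":0.4},
    {"x":0.2,"y":0.065,"z":0,"wx":0,"wy":0,"wz":0,"hand":0.4},
    {"x":0.2,"y":0.065,"z":0,"wx":0,"wy":0,"wz":0,"hand":0.4},
    {"x":0.2,"y":0.065,"z":0,"wx":0,"wy":0,"wz":0,"hand":0.4},
    {"x":0.2,"y":0.065,"z":0,"wx":0,"wy":0,"wz":0,"hand":0.4},
    {"x":0.1,"y":0.035,"z":0,"wx":0,"wy":0,"wz":0,"hand":0.4},
    {"x":0.049,"y":0.016,"z":0,"wx":0,"wy":0,"wz":0,"hand":0.4},
  ],
)

```text
time: 16.33
tool_pos: [0.4569, 0.0885, 0.147]
tool_rot: [0.0, 0.24, 0.971, 0.0]
contact_force: [-0.1, 0.3, -0.1]
gripper_width: 0.698
grasp_force: 0.0
```

Request:
send_rows(
  rows=[
    {"x":0,"y":0,"z":0.1,"wx":0,"wy":0,"wz":0,"hand":0.4},
    {"x":0,"y":0,"z":0.14,"wx":0,"wy":0,"wz":0,"hand":0.4},
    {"x":0,"y":0,"z":0.14,"wx":0,"wy":0,"wz":0,"hand":0.4},
    {"x":0,"y":0,"z":0.1,"wx":0,"wy":0,"wz":0,"hand":0.4},
    {"x":0,"y":0,"z":0,"wx":0,"wy":0,"wz":0,"hand":0.4},
    {"x":0,"y":0,"z":0,"wx":0,"wy":0,"wz":0,"hand":0.4},
    {"x":0,"y":0,"z":0,"wx":0,"wy":0,"wz":0,"hand":0.4},
    {"x":0,"y":0,"z":0,"wx":0,"wy":0,"wz":0,"hand":0.4},
    {"x":0,"y":0,"z":0,"wx":0,"wy":0,"wz":0,"hand":0.4},
    {"x":0,"y":0,"z":0,"wx":0,"wy":0,"wz":0,"hand":0.4},
  ],
)

```text
time: 17.17
tool_pos: [0.4589, 0.0871, 0.0761]
tool_rot: [0.001, 0.241, 0.97, 0.0]
contact_force: [-0.6, 0.5, -1.2]
gripper_width: 0.703
grasp_force: 0.0
```

```bash
python3 plan.py 458 87.1 5 152.1;python3 - <<'E'
from h import *
sd=grab_frame('side')
cv2.imwrite('pics/t6.png',cv2.resize(sd[145:265,190:358],(700,500),interpolation=cv2.INTER_CUBIC))
E
```

```text
wz -0.0 xyz [ 0.005 -0.003  0.474] | tcp [458.9  87.1  76.1] yaw 152.08 tilt [ 0.0021 -0.    ] F [-0.6  0.5 -1.2] w 59.8 g 0.0 t 17.17
```

View pics/t6.png

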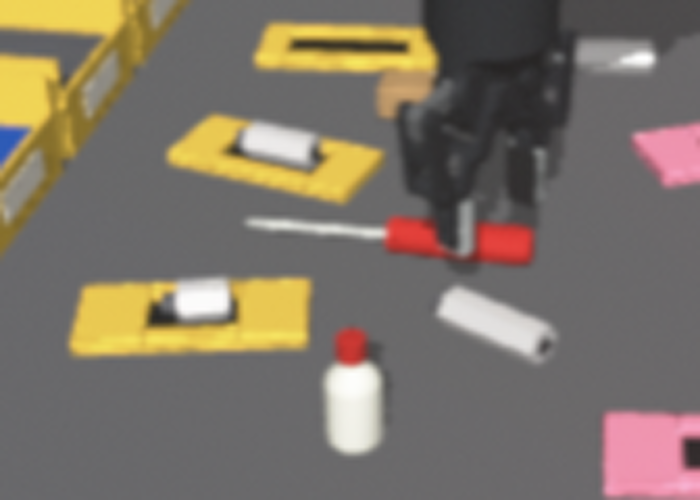

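The 40 (crop (203,298)) and the 60 (crop (280,144)) are both in their slots. The gripper is over the 80, so I'll descend and grasp.

Request:
send_rows(
  rows=[
    {"x":0.004,"y":0,"z":0.1,"wx":0,"wy":0,"wz":0,"hand":0.4},
    {"x":0,"y":0,"z":0.14,"wx":0,"wy":0,"wz":0,"hand":0.4},
    {"x":0,"y":0,"z":0.14,"wx":0,"wy":0,"wz":0,"hand":0.4},
    {"x":0,"y":0,"z":0.085,"wx":0,"wy":0,"wz":0,"hand":0.4},
    {"x":0,"y":0,"z":0,"wx":0,"wy":0,"wz":0,"hand":0.4},
    {"x":0,"y":0,"z":0,"wx":0,"wy":0,"wz":0,"hand":-1},
    {"x":0,"y":0,"z":0,"wx":0,"wy":0,"wz":0,"hand":-1},
    {"x":0,"y":0,"z":0,"wx":0,"wy":0,"wz":0,"hand":-1},
    {"x":0,"y":0,"z":0,"wx":0,"wy":0,"wz":0,"hand":-1},
    {"x":0,"y":0,"z":0,"wx":0,"wy":0,"wz":0,"hand":-1},
  ],
)

```text
time: 18.05
tool_pos: [0.4591, 0.0875, 0.0071]
tool_rot: [0.001, 0.241, 0.97, 0.0]
contact_force: [-1.8, 0.6, 6.1]
gripper_width: 0.262
grasp_force: 59.2
```

```bash
python3 plan.py 458 87.1 5 185.6
```

```text
wz -0.745 xyz [ 0.007 -0.002  0.014] | tcp [459.1  87.5   7.1] yaw 152.08 tilt [0.003  0.0001] F [-1.8  0.6  6.1] w 22.3 g 59.2 t 18.05
```

Gripped. Next I lift, turn to 185.6° and carry it over.

Request:
send_rows(
  rows=[
    {"x":0,"y":0,"z":-0.1,"wx":0,"wy":0,"wz":0,"hand":-1},
    {"x":0,"y":0,"z":-0.2,"wx":0,"wy":0,"wz":0,"hand":-1},
    {"x":0,"y":0,"z":-0.2,"wx":0,"wy":0,"wz":0,"hand":-1},
    {"x":0,"y":0,"z":-0.2,"wx":0,"wy":0,"wz":0,"hand":-1},
    {"x":0,"y":0,"z":-0.1,"wx":0,"wy":0,"wz":0,"hand":-1},
    {"x":0,"y":0,"z":0,"wx":0,"wy":0,"wz":-0.1,"hand":-1},
    {"x":0,"y":0,"z":0,"wx":0,"wy":0,"wz":-0.13,"hand":-1},
    {"x":0,"y":0,"z":0,"wx":0,"wy":0,"wz":-0.13,"hand":-1},
    {"x":0,"y":0,"z":0,"wx":0,"wy":0,"wz":-0.13,"hand":-1},
    {"x":0,"y":0,"z":0,"wx":0,"wy":0,"wz":-0.13,"hand":-1},
  ],
)

```text
time: 18.88
tool_pos: [0.4575, 0.0875, 0.1255]
tool_rot: [0.0, -0.002, 1.0, 0.0]
contact_force: [0.8, 0.2, -0.9]
gripper_width: 0.26
grasp_force: 59.4
```

Request:
send_rows(
  rows=[
    {"x":0,"y":0,"z":0,"wx":0,"wy":0,"wz":-0.125,"hand":-1},
    {"x":0,"y":0,"z":0,"wx":0,"wy":0,"wz":0,"hand":-1},
    {"x":0,"y":0,"z":0,"wx":0,"wy":0,"wz":0,"hand":-1},
    {"x":0,"y":0,"z":0,"wx":0,"wy":0,"wz":0,"hand":-1},
    {"x":0,"y":0,"z":0,"wx":0,"wy":0,"wz":0,"hand":-1},
    {"x":0,"y":0,"z":0,"wx":0,"wy":0,"wz":0,"hand":-1},
    {"x":0,"y":0,"z":0,"wx":0,"wy":0,"wz":0,"hand":-1},
    {"x":0,"y":0,"z":0,"wx":0,"wy":0,"wz":0,"hand":-1},
    {"x":0,"y":0,"z":0,"wx":0,"wy":0,"wz":0,"hand":-1},
    {"x":0,"y":0,"z":0,"wx":0,"wy":0,"wz":0,"hand":-1},
  ],
)

```text
time: 19.72
tool_pos: [0.4576, 0.0875, 0.1252]
tool_rot: [-0.0, -0.049, 0.999, 0.0]
contact_force: [-0.6, -0.1, -1.1]
gripper_width: 0.266
grasp_force: 59.4
```

```bash
python3 plan.py 627.3 -282 60 185.6
```

```text
wz -0.0 xyz [-0.886 -2.562  0.435] | tcp [457.6  87.5 125.2] yaw -174.4 tilt [-0.0001  0.    ] F [-0.6 -0.1 -1.1] w 22.6 g 59.4 t 19.72
```

Request:
send_rows(
  rows=[
    {"x":-0.04,"y":-0.11,"z":0,"wx":0,"wy":0,"wz":0,"hand":-1},
    {"x":-0.074,"y":-0.214,"z":0,"wx":0,"wy":0,"wz":0,"hand":-1},
    {"x":-0.074,"y":-0.214,"z":0,"wx":0,"wy":0,"wz":0,"hand":-1},
    {"x":-0.074,"y":-0.214,"z":0,"wx":0,"wy":0,"wz":0,"hand":-1},
    {"x":-0.074,"y":-0.214,"z":0,"wx":0,"wy":0,"wz":0,"hand":-1},
    {"x":-0.074,"y":-0.214,"z":0,"wx":0,"wy":0,"wz":0,"hand":-1},
    {"x":-0.074,"y":-0.214,"z":0,"wx":0,"wy":0,"wz":0,"hand":-1},
    {"x":-0.074,"y":-0.214,"z":0,"wx":0,"wy":0,"wz":0,"hand":-1},
    {"x":-0.074,"y":-0.214,"z":0,"wx":0,"wy":0,"wz":0,"hand":-1},
    {"x":-0.074,"y":-0.214,"z":0,"wx":0,"wy":0,"wz":0,"hand":-1},
  ],
)

```text
time: 20.55
tool_pos: [0.5933, -0.2078, 0.125]
tool_rot: [-0.0, -0.049, 0.999, 0.0]
contact_force: [0.7, 0.5, -0.5]
gripper_width: 0.265
grasp_force: 59.4
```

Request:
send_rows(
  rows=[
    {"x":-0.07,"y":-0.2,"z":0,"wx":0,"wy":0,"wz":0,"hand":-1},
    {"x":-0.06,"y":-0.18,"z":0,"wx":0,"wy":0,"wz":0,"hand":-1},
    {"x":-0.05,"y":-0.146,"z":0,"wx":0,"wy":0,"wz":0,"hand":-1},
    {"x":0,"y":0,"z":0.1,"wx":0,"wy":0,"wz":0,"hand":-1},
    {"x":0,"y":0,"z":0.15,"wx":0,"wy":0,"wz":0,"hand":-1},
    {"x":0,"y":0,"z":0.15,"wx":0,"wy":0,"wz":0,"hand":-1},
    {"x":0,"y":0,"z":0.1,"wx":0,"wy":0,"wz":0,"hand":-1},
    {"x":0,"y":0,"z":0.1,"wx":0,"wy":0,"wz":0,"hand":-1},
    {"x":0,"y":0,"z":0,"wx":0,"wy":0,"wz":0,"hand":-1},
    {"x":0,"y":0,"z":0,"wx":0,"wy":0,"wz":0,"hand":-1},
  ],
)

```text
time: 21.38
tool_pos: [0.6267, -0.2813, 0.0341]
tool_rot: [-0.001, -0.049, 0.999, 0.001]
contact_force: [0.0, 0.0, -0.0]
gripper_width: 0.262
grasp_force: 59.4
```

Request:
send_rows(
  rows=[
    {"x":0,"y":0,"z":0,"wx":0,"wy":0,"wz":0,"hand":-1},
    {"x":0,"y":0,"z":0,"wx":0,"wy":0,"wz":0,"hand":-1},
    {"x":0,"y":0,"z":0,"wx":0,"wy":0,"wz":0,"hand":-1},
    {"x":0,"y":0,"z":0,"wx":0,"wy":0,"wz":0,"hand":-1},
    {"x":0,"y":0,"z":0,"wx":0,"wy":0,"wz":0,"hand":-1},
    {"x":0,"y":0,"z":0,"wx":0,"wy":0,"wz":0,"hand":-1},
    {"x":0,"y":0,"z":0,"wx":0,"wy":0,"wz":0,"hand":-1},
    {"x":0,"y":0,"z":0,"wx":0,"wy":0,"wz":0,"hand":-1},
    {"x":0,"y":0,"z":0,"wx":0,"wy":0,"wz":0,"hand":-1},
    {"x":0,"y":0,"z":0,"wx":0,"wy":0,"wz":0,"hand":-1},
  ],
)

```text
time: 22.22
tool_pos: [0.6273, -0.282, 0.0352]
tool_rot: [-0.0, -0.049, 0.999, 0.0]
contact_force: [0.3, 0.4, -2.0]
gripper_width: 0.263
grasp_force: 59.4
```

```bash
python3 plan.py 627.3 -282 13 185.6
```

```text
wz 0.0 xyz [0.    0.    0.148] | tcp [ 627.3 -282.    35.2] yaw -174.39 tilt [-0.0002  0.0001] F [ 0.3  0.4 -2. ] w 22.4 g 59.4 t 22.22
```

Request:
send_rows(
  rows=[
    {"x":0,"y":0,"z":0.05,"wx":0,"wy":0,"wz":0,"hand":-1},
    {"x":0,"y":0,"z":0.05,"wx":0,"wy":0,"wz":0,"hand":-1},
    {"x":0,"y":0,"z":0.03,"wx":0,"wy":0,"wz":0,"hand":-1},
    {"x":0,"y":0,"z":0.018,"wx":0,"wy":0,"wz":0,"hand":-1},
    {"x":0,"y":0,"z":0,"wx":0,"wy":0,"wz":0,"hand":-1},
    {"x":0,"y":0,"z":0,"wx":0,"wy":0,"wz":0,"hand":-1},
    {"x":0,"y":0,"z":0,"wx":0,"wy":0,"wz":0,"hand":-1},
    {"x":0,"y":0,"z":0,"wx":0,"wy":0,"wz":0,"hand":-1},
    {"x":0,"y":0,"z":0,"wx":0,"wy":0,"wz":0,"hand":-1},
    {"x":0,"y":0,"z":0,"wx":0,"wy":0,"wz":0,"hand":-1},
  ],
)

```text
time: 23.05
tool_pos: [0.6275, -0.2821, 0.0132]
tool_rot: [0.0, -0.049, 0.999, -0.0]
contact_force: [0.8, -0.3, -0.4]
gripper_width: 0.266
grasp_force: 59.4
```

```bash
python3 plan.py 627.3 -282 13 185.6
```

```text
wz 0.0 xyz [0.001 0.    0.002] | tcp [ 627.5 -282.1   13.2] yaw -174.39 tilt [ 0.0003 -0.0002] F [ 0.8 -0.3 -0.4] w 22.6 g 59.4 t 23.05
```

Request:
send_rows(
  rows=[
    {"x":0,"y":0,"z":0,"wx":0,"wy":0,"wz":0,"hand":-0.2},
    {"x":0,"y":0,"z":0,"wx":0,"wy":0,"wz":0,"hand":0.1},
    {"x":0,"y":0,"z":0,"wx":0,"wy":0,"wz":0,"hand":0.3},
    {"x":0,"y":0,"z":0,"wx":0,"wy":0,"wz":0,"hand":0.4},
    {"x":0,"y":0,"z":-0.1,"wx":0,"wy":0,"wz":0,"hand":0.4},
    {"x":0,"y":0,"z":-0.2,"wx":0,"wy":0,"wz":0,"hand":0.4},
    {"x":0,"y":0,"z":-0.2,"wx":0,"wy":0,"wz":0,"hand":0.4},
    {"x":0,"y":0,"z":-0.2,"wx":0,"wy":0,"wz":0,"hand":0.4},
    {"x":0,"y":0,"z":-0.1,"wx":0,"wy":0,"wz":0,"hand":0.4},
    {"x":0,"y":0,"z":0,"wx":0,"wy":0,"wz":-0.053,"hand":0.4},
  ],
)

```text
time: 23.88
tool_pos: [0.6303, -0.2837, 0.1404]
tool_rot: [0.004, -0.07, 0.998, -0.003]
contact_force: [-0.2, -1.0, 0.5]
gripper_width: 0.699
grasp_force: 0.0
```

Request:
send_rows(
  rows=[
    {"x":0.1,"y":0.013,"z":0,"wx":0,"wy":0,"wz":0,"hand":0.4},
    {"x":0.19,"y":0.024,"z":0,"wx":0,"wy":0,"wz":0,"hand":0.4},
    {"x":0.19,"y":0.024,"z":0,"wx":0,"wy":0,"wz":0,"hand":0.4},
    {"x":0.19,"y":0.024,"z":0,"wx":0,"wy":0,"wz":0,"hand":0.4},
    {"x":0.19,"y":0.024,"z":0,"wx":0,"wy":0,"wz":0,"hand":0.4},
    {"x":0.19,"y":0.024,"z":0,"wx":0,"wy":0,"wz":0,"hand":0.4},
    {"x":0.1,"y":0.014,"z":0,"wx":0,"wy":0,"wz":0,"hand":0.4},
    {"x":0.1,"y":0.014,"z":0,"wx":0,"wy":0,"wz":0,"hand":0.4},
    {"x":0,"y":0,"z":0,"wx":0,"wy":0,"wz":0,"hand":0.4},
    {"x":0,"y":0,"z":0,"wx":0,"wy":0,"wz":0,"hand":0.4},
  ],
)

```text
time: 24.72
tool_pos: [0.4382, -0.2843, 0.1334]
tool_rot: [0.0, -0.069, 0.998, -0.0]
contact_force: [0.0, 0.2, -0.3]
gripper_width: 0.703
grasp_force: 0.0
```

```bash
python3 plan.py 438.3 -284.3 80 188;python3 - <<'E'
from h import *
sd=grab_frame('side')
cv2.imwrite('pics/t7.png',cv2.resize(sd[115:215,220:388],(756,450),interpolation=cv2.INTER_CUBIC))
E
```

```text
wz -0.001 xyz [-0.001 -0.     0.356] | tcp [ 438.2 -284.3  133.4] yaw -172.06 tilt [ 0.0008 -0.0004] F [ 0.   0.2 -0.3] w 59.7 g 0.0 t 24.72
```

View pics/t7.png

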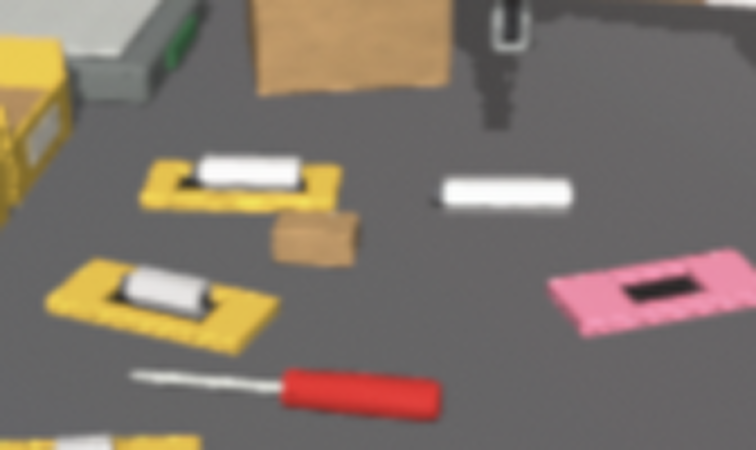

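The 80 sits in its slot at crop (250,172). Now the 100.

Request:
send_rows(
  rows=[
    {"x":0,"y":0,"z":0.1,"wx":0,"wy":0,"wz":0,"hand":0.4},
    {"x":0,"y":0,"z":0.15,"wx":0,"wy":0,"wz":0,"hand":0.4},
    {"x":0,"y":0,"z":0.15,"wx":0,"wy":0,"wz":0,"hand":0.4},
    {"x":0,"y":0,"z":0.15,"wx":0,"wy":0,"wz":0,"hand":0.4},
    {"x":0,"y":0,"z":0.1,"wx":0,"wy":0,"wz":0,"hand":0.4},
    {"x":0,"y":0,"z":0.1,"wx":0,"wy":0,"wz":0,"hand":0.4},
    {"x":0,"y":0,"z":0.06,"wx":0,"wy":0,"wz":0,"hand":0.4},
    {"x":0,"y":0,"z":0.04,"wx":0,"wy":0,"wz":0,"hand":0.4},
    {"x":0,"y":0,"z":0,"wx":0,"wy":0,"wz":0,"hand":0.4},
    {"x":0,"y":0,"z":0,"wx":0,"wy":0,"wz":0,"hand":0.4},
  ],
)

```text
time: 25.6
tool_pos: [0.4389, -0.2844, 0.0059]
tool_rot: [0.0, -0.07, 0.998, -0.0]
contact_force: [0.1, -0.3, 1.5]
gripper_width: 0.699
grasp_force: 0.0
```

Request:
send_rows(
  rows=[
    {"x":0,"y":0,"z":0,"wx":0,"wy":0,"wz":0,"hand":-1},
    {"x":0,"y":0,"z":0,"wx":0,"wy":0,"wz":0,"hand":-1},
    {"x":0,"y":0,"z":0,"wx":0,"wy":0,"wz":0,"hand":-1},
    {"x":0,"y":0,"z":0,"wx":0,"wy":0,"wz":0,"hand":-1},
    {"x":0,"y":0,"z":0,"wx":0,"wy":0,"wz":0,"hand":-1},
    {"x":0,"y":0,"z":0,"wx":0,"wy":0,"wz":0,"hand":-1},
    {"x":0,"y":0,"z":-0.05,"wx":0,"wy":0,"wz":0,"hand":-1},
    {"x":0,"y":0,"z":-0.15,"wx":0,"wy":0,"wz":0,"hand":-1},
    {"x":0,"y":0,"z":-0.2,"wx":0,"wy":0,"wz":0,"hand":-1},
    {"x":0,"y":0,"z":-0.2,"wx":0,"wy":0,"wz":0,"hand":-1},
  ],
)

```text
time: 26.43
tool_pos: [0.4371, -0.283, 0.0952]
tool_rot: [-0.001, -0.07, 0.998, 0.001]
contact_force: [0.3, -0.1, -2.0]
gripper_width: 0.261
grasp_force: 59.4
```

Request:
send_rows(
  rows=[
    {"x":0,"y":0,"z":-0.2,"wx":0,"wy":0,"wz":0,"hand":-1},
    {"x":0,"y":0,"z":-0.1,"wx":0,"wy":0,"wz":0,"hand":-1},
    {"x":0,"y":0,"z":0,"wx":0,"wy":0,"wz":0.1,"hand":-1},
    {"x":0,"y":0,"z":0,"wx":0,"wy":0,"wz":0.033,"hand":-1},
    {"x":0,"y":0,"z":0,"wx":0,"wy":0,"wz":0,"hand":-1},
    {"x":0,"y":0,"z":0,"wx":0,"wy":0,"wz":0,"hand":-1},
    {"x":0,"y":0,"z":0,"wx":0,"wy":0,"wz":0,"hand":-1},
    {"x":0,"y":0,"z":0,"wx":0,"wy":0,"wz":0,"hand":-1},
    {"x":0,"y":0,"z":0,"wx":0,"wy":0,"wz":0,"hand":-1},
    {"x":0,"y":0,"z":0,"wx":0,"wy":0,"wz":0,"hand":-1},
  ],
)

```text
time: 27.27
tool_pos: [0.4382, -0.2841, 0.1403]
tool_rot: [-0.0, -0.018, 1.0, 0.0]
contact_force: [0.4, -0.3, -1.7]
gripper_width: 0.261
grasp_force: 59.4
```

```bash
python3 plan.py 453.8 290.9 80 182
```

```text
wz 0.0 xyz [-0.237  3.827  0.402] | tcp [ 438.2 -284.1  140.3] yaw -177.98 tilt [-0.0004  0.0004] F [ 0.4 -0.3 -1.7] w 22.2 g 59.4 t 27.27
```

Request:
send_rows(
  rows=[
    {"x":-0.012,"y":0.1,"z":0,"wx":0,"wy":0,"wz":0,"hand":-1},
    {"x":-0.012,"y":0.2,"z":0,"wx":0,"wy":0,"wz":0,"hand":-1},
    {"x":-0.012,"y":0.2,"z":0,"wx":0,"wy":0,"wz":0,"hand":-1},
    {"x":-0.012,"y":0.2,"z":0,"wx":0,"wy":0,"wz":0,"hand":-1},
    {"x":-0.012,"y":0.2,"z":0,"wx":0,"wy":0,"wz":0,"hand":-1},
    {"x":-0.012,"y":0.2,"z":0,"wx":0,"wy":0,"wz":0,"hand":-1},
    {"x":-0.012,"y":0.2,"z":0,"wx":0,"wy":0,"wz":0,"hand":-1},
    {"x":-0.012,"y":0.2,"z":0,"wx":0,"wy":0,"wz":0,"hand":-1},
    {"x":-0.012,"y":0.2,"z":0,"wx":0,"wy":0,"wz":0,"hand":-1},
    {"x":-0.012,"y":0.2,"z":0,"wx":0,"wy":0,"wz":0,"hand":-1},
  ],
)

```text
time: 28.1
tool_pos: [0.4458, 0.0034, 0.1406]
tool_rot: [0.0, -0.018, 1.0, 0.0]
contact_force: [0.5, -0.3, -2.2]
gripper_width: 0.262
grasp_force: 59.4
```

Request:
send_rows(
  rows=[
    {"x":-0.012,"y":0.22,"z":0,"wx":0,"wy":0,"wz":0,"hand":-1},
    {"x":-0.012,"y":0.22,"z":0,"wx":0,"wy":0,"wz":0,"hand":-1},
    {"x":-0.012,"y":0.22,"z":0,"wx":0,"wy":0,"wz":0,"hand":-1},
    {"x":-0.012,"y":0.22,"z":0,"wx":0,"wy":0,"wz":0,"hand":-1},
    {"x":-0.012,"y":0.22,"z":0,"wx":0,"wy":0,"wz":0,"hand":-1},
    {"x":-0.012,"y":0.22,"z":0,"wx":0,"wy":0,"wz":0,"hand":-1},
    {"x":-0.012,"y":0.22,"z":0,"wx":0,"wy":0,"wz":0,"hand":-1},
    {"x":-0.012,"y":0.2,"z":0,"wx":0,"wy":0,"wz":0,"hand":-1},
    {"x":-0.012,"y":0.12,"z":0,"wx":0,"wy":0,"wz":0,"hand":-1},
    {"x":-0.009,"y":0.067,"z":0,"wx":0,"wy":0,"wz":0,"hand":-1},
  ],
)

```text
time: 28.93
tool_pos: [0.4528, 0.2934, 0.1405]
tool_rot: [-0.0, -0.019, 1.0, 0.0]
contact_force: [-0.5, -0.2, -2.3]
gripper_width: 0.259
grasp_force: 59.4
```

Request:
send_rows(
  rows=[
    {"x":0,"y":0,"z":0.1,"wx":0,"wy":0,"wz":0,"hand":-1},
    {"x":0,"y":0,"z":0.15,"wx":0,"wy":0,"wz":0,"hand":-1},
    {"x":0,"y":0,"z":0.15,"wx":0,"wy":0,"wz":0,"hand":-1},
    {"x":0,"y":0,"z":0.15,"wx":0,"wy":0,"wz":0,"hand":-1},
    {"x":0,"y":0,"z":0.1,"wx":0,"wy":0,"wz":0,"hand":-1},
    {"x":0,"y":0,"z":0.05,"wx":0,"wy":0,"wz":0,"hand":-1},
    {"x":0,"y":0,"z":0,"wx":0,"wy":0,"wz":0,"hand":-1},
    {"x":0,"y":0,"z":0,"wx":0,"wy":0,"wz":0,"hand":-1},
    {"x":0,"y":0,"z":0,"wx":0,"wy":0,"wz":0,"hand":-1},
    {"x":0,"y":0,"z":0,"wx":0,"wy":0,"wz":0,"hand":-1},
  ],
)

```text
time: 29.77
tool_pos: [0.455, 0.2913, 0.0373]
tool_rot: [0.001, -0.017, 1.0, 0.001]
contact_force: [0.0, 0.4, -1.9]
gripper_width: 0.26
grasp_force: 59.4
```

```bash
python3 plan.py 453.8 290.9 13 182
```

```text
wz 0.0 xyz [ 0.008 -0.002  0.162] | tcp [455.  291.3  37.3] yaw -178.0 tilt [0.0028 0.0012] F [ 0.   0.4 -1.9] w 22.1 g 59.4 t 29.77
```

Request:
send_rows(
  rows=[
    {"x":0.004,"y":0,"z":0.05,"wx":0,"wy":0,"wz":0,"hand":-1},
    {"x":0,"y":0,"z":0.05,"wx":0,"wy":0,"wz":0,"hand":-1},
    {"x":0,"y":0,"z":0.03,"wx":0,"wy":0,"wz":0,"hand":-1},
    {"x":0,"y":0,"z":0.018,"wx":0,"wy":0,"wz":0,"hand":-1},
    {"x":0,"y":0,"z":0,"wx":0,"wy":0,"wz":0,"hand":-1},
    {"x":0,"y":0,"z":0,"wx":0,"wy":0,"wz":0,"hand":-1},
    {"x":0,"y":0,"z":0,"wx":0,"wy":0,"wz":0,"hand":-1},
    {"x":0,"y":0,"z":0,"wx":0,"wy":0,"wz":0,"hand":-1},
    {"x":0,"y":0,"z":0,"wx":0,"wy":0,"wz":0,"hand":-1},
    {"x":0,"y":0,"z":0,"wx":0,"wy":0,"wz":0,"hand":-1},
  ],
)

```text
time: 30.6
tool_pos: [0.4534, 0.2908, 0.0136]
tool_rot: [0.0, -0.018, 1.0, 0.0]
contact_force: [0.5, -0.4, -1.7]
gripper_width: 0.264
grasp_force: 59.4
```

```bash
python3 plan.py 453.8 290.9 13 182
```

```text
wz 0.0 xyz [-0.003  0.     0.004] | tcp [453.4 290.8  13.6] yaw -177.99 tilt [0.0005 0.0002] F [ 0.5 -0.4 -1.7] w 22.4 g 59.4 t 30.6
```

Request:
send_rows(
  rows=[
    {"x":0,"y":0,"z":0,"wx":0,"wy":0,"wz":0,"hand":-0.2},
    {"x":0,"y":0,"z":0,"wx":0,"wy":0,"wz":0,"hand":0.1},
    {"x":0,"y":0,"z":0,"wx":0,"wy":0,"wz":0,"hand":0.3},
    {"x":0,"y":0,"z":0,"wx":0,"wy":0,"wz":0,"hand":0.4},
    {"x":0,"y":0,"z":-0.1,"wx":0,"wy":0,"wz":0,"hand":0.4},
    {"x":0,"y":0,"z":-0.25,"wx":0,"wy":0,"wz":0,"hand":0.4},
    {"x":0,"y":0,"z":-0.25,"wx":0,"wy":0,"wz":0,"hand":0.4},
    {"x":0,"y":0,"z":-0.25,"wx":0,"wy":0,"wz":0,"hand":0.4},
    {"x":0,"y":0,"z":-0.25,"wx":0,"wy":0,"wz":0,"hand":0.4},
    {"x":0,"y":0,"z":-0.25,"wx":0,"wy":0,"wz":0,"hand":0.4},
  ],
)

```text
time: 31.43
tool_pos: [0.4529, 0.2906, 0.2179]
tool_rot: [0.0, -0.017, 1.0, 0.0]
contact_force: [0.4, -0.3, 0.9]
gripper_width: 0.704
grasp_force: 0.0
```

Request:
send_rows(
  rows=[
    {"x":0.12,"y":0.18,"z":0,"wx":0,"wy":0,"wz":0,"hand":0.4},
    {"x":0.12,"y":0.18,"z":0,"wx":0,"wy":0,"wz":0,"hand":0.4},
    {"x":0.12,"y":0.18,"z":0,"wx":0,"wy":0,"wz":0,"hand":0.4},
    {"x":0.12,"y":0.18,"z":0,"wx":0,"wy":0,"wz":0,"hand":0.4},
    {"x":0.12,"y":0.18,"z":0,"wx":0,"wy":0,"wz":0,"hand":0.4},
    {"x":0.12,"y":0.18,"z":0,"wx":0,"wy":0,"wz":0,"hand":0.4},
    {"x":0.12,"y":0.18,"z":0,"wx":0,"wy":0,"wz":0,"hand":0.4},
    {"x":0.12,"y":0.18,"z":0,"wx":0,"wy":0,"wz":0,"hand":0.4},
    {"x":0.1,"y":0.15,"z":0,"wx":0,"wy":0,"wz":0,"hand":0.4},
    {"x":0.05,"y":0.08,"z":0,"wx":0,"wy":0,"wz":0,"hand":0.4},
  ],
)

```text
time: 32.27
tool_pos: [0.276, 0.5372, 0.2159]
tool_rot: [-0.0, -0.019, 1.0, 0.0]
contact_force: [0.6, -0.1, -0.3]
gripper_width: 0.701
grasp_force: 0.0
```

Run:
```python
from h import *
im=grab_frame('top');sd=grab_frame('side')
T={40:(642.5,97.1,12.3),60:(644.2,-101.3,-13.6),80:(632.3,-281.5,5.6),100:(458.8,291.1,2)}
y,s=masks(im);ys,ss=masks(sd);tiles=[]
def blob(m,p):
    n,l,st,c=cv2.connectedComponentsWithStats(m);ok=[i for i in range(1,n) if st[i,4]>30];i=min(ok,key=lambda i:np.linalg.norm(c[i]-p));return (l==i).astype(np.uint8),c[i]
for k,(x,yy,a) in T.items():
    pt=proj('top',[x/1e3,yy/1e3,.015])[0];ps=proj('side',[x/1e3,yy/1e3,.015])[0]
    mt,ct=blob(s,pt);ms,cs=blob(ss,ps);X,e=tri(ct,cs)
    P=plane('top',np.argwhere(mt)[:,::-1],.02)[:,:2]*1e3-[x,yy];c,q=np.cos(np.radians(a)),np.sin(np.radians(a));u=P@[c,q];v=P@[-q,c]
    w,V=np.linalg.eigh(np.cov(P.T));print(k,'tri',(X*1e3).round(1),'along',u.min().round(1),u.max().round(1),'across',v.min().round(1),v.max().round(1),'ang',np.degrees(np.arctan2(V[1,1],V[0,1])).round(1))
    f=lambda i,p:cv2.resize(i[int(p[1])-28:int(p[1])+28,int(p[0])-36:int(p[0])+36],(396,290),interpolation=cv2.INTER_CUBIC) if 0 else cv2.resize(i[int(p[1])-36:int(p[1])+36,int(p[0])-25:int(p[0])+25],(200,290),interpolation=cv2.INTER_CUBIC)
    g=lambda i,p:cv2.resize(i[int(p[1])-36:int(p[1])+36,int(p[0])-36:int(p[0])+36],(200,290),interpolation=cv2.INTER_CUBIC)
    tiles.append(np.vstack([f(im,pt),g(sd,ps)]))
cv2.imwrite('pics/t8.png',np.hstack(tiles))
```

```text
40 tri [636.1  96.5  19.8] along -20.3 12.4 across -10.9 12.4 ang -164.1
60 tri [639.6 -99.4  18.4] along -30.2 22.9 across -10.6 12.9 ang 166.0
80 tri [ 625.9 -280.6   20.3] along -41.7 31.3 across -10.3 12.9 ang -174.9
100 tri [451.  291.5  18. ] along -50.2 38.0 across -12.4 10.9 ang -176.3
```

View pics/t8.png

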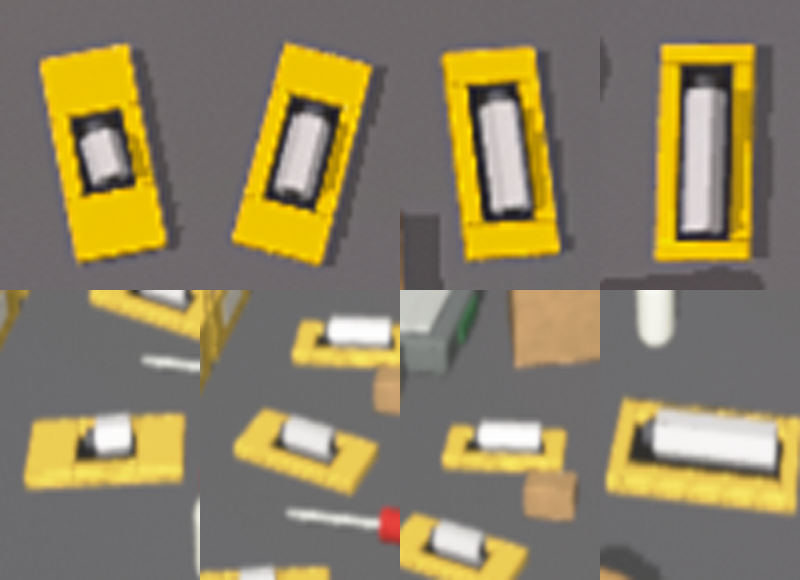

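All four spacers lie in their slots with black floor visible on every side. The measured heights rose about as the 4 mm slot floor should give, the widths match lying on a flat, and the arm is clear.

```bash
python3 -c "
from plant import job_done
print(job_done())"
```

```text
the job is handed in; nothing more can be done
None
```

The job is handed in: all four spacers lie flat in the slots cut for their lengths, the oil bottle was still standing when last seen (before the last spacer was placed), and it took about 32 s of the 120 s allowed.

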